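# Hook out the cartridge tray and load the sprung feeder

### The job

Hook the pull ring of the grey tray with the green-handled hook and drag the tray right out from under the white shelf, without touching the tray by hand while it is still under there; leave the tray out there, and put the hook back in its rest when you are done with it. Pull the feeder's orange follower back until its catch holds it, drop every test cartridge from the tray into the open lane, upright with its fin up, its long side across the lane, and once all are in press the red pad so that the follower springs shut against them. Leave the tape, the dropper bottle and the small vial where they stand.

Things in the scene. Friction and masses are not known exactly. Their poses are not given: they have to be found in the camera images.
- shelf: Fixed low white shelf standing on the desk, 150 (its x, depth) x 290 (its y) mm, top at z = 57 mm, underside at 45 mm, open at the front. Origin on the desk under its centre; its own x axis points away from the robot (yaw within 0.12 rad of the room's x), so its front edge is at own x = -75 mm. A foam block stands on it. It may stand elsewhere each time.
- tray: Loose grey open tray under the shelf, 70 (x) x 196 (y) mm, rim 12 mm high, floor 3 mm thick, about 0.35 kg; it holds the cartridges. Origin at the centre of its underside; its x axis points away from the robot. The whole tray is clear of the shelf when its origin is more than about 110 mm in front (own -x) of the shelf's origin.
- tray_ring (a point): Centre of the steel pull ring fixed flat (level) on a stem at the tray's front: 12 mm above the tray's underside, 78 mm in front of the tray's origin, clear bore 26 mm, wire 5 mm thick. The ring stands out in front of the shelf edge.
- hook_grip (a point): Centre of the handle of the hand hook: green handle bar 110 (x) x 14 (y) x 20 (z) mm, 0.12 kg. At this point x runs along the handle towards the hook, z is up when the point of the hook hangs down. On its rest it lies 50 mm above the desk; the room between the two forks of the rest, about this point, is 68 mm long, for gripping across the 14 mm from above.
- hook_tip (a point): Lower end of the hook's steel rod (6 mm thick): the rod runs level from the handle to 105 mm ahead of the handle's centre (along its x) and turns straight down there; this end is 43 mm below the handle's axis (8 mm or so above the desk when on the rest).
- rest_seat (a point): Black fixed rest for the hook: two forks, 8 mm thick, 76 mm apart along its x, with upward slots 20 mm wide (flared to about 26 mm at the top, top at 57 mm; slot floor 40 mm above the desk). This point is where the middle of the hook's handle belongs; x of the rest points along the handle to the hook's end. Fixed, but may stand elsewhere each time.
- feeder: Fixed grey cartridge feeder, 266 (x) x 62 (y) mm. Origin on the desk 5 mm to the rear of its middle; its x axis runs along the lane from the robot's side to the stop. Lane: floor 25 mm above the desk, 33 mm wide between walls 7 mm high with flared lips above up to 38 mm above the desk, end stop (dark steel, 14 mm high) with its face at own x = +126 mm. It may stand elsewhere and turned up to 0.3 rad each time.
- follower (a joint): Travel of the orange sprung follower in the lane, m: 0 = fully forward, its face 18 mm from the stop; grows as it is pulled back (own -x of the feeder), at most 0.122. A spring drives it forward with about 2.4 N at 0 and 4.8 N at 0.12; riding under the catch adds some newtons over the last 20 mm. When pulled to about 0.118 or more and let go, the catch holds it at about 0.114, its face then at the feeder's own x = -6 mm (132 mm of open lane).
- knob_mid (a point): Centre of the follower's upright orange knob, 12 (along lane) x 14 (across) x 22 mm high, centre 51 mm above the desk; the block under it is 40 mm high. It moves with the follower (own x of the feeder = 93 mm minus the travel). Grip it from above across the lane.
- catch (a joint): Angle of the catch lever at the feeder's rear end, rad: 0 at rest (a spring returns it), up to 0.42 with the red pad pressed down; it lets the follower go when past about 0.3. Full press takes about 5 to 8 N and 13 mm of travel.
- pad_top (a point): Centre of the top of the red pad of the catch, 28 x 28 mm, about 52 mm above the desk, at the rear end of the feeder (own x = -114 mm); press it straight down.
- tape: Bystander, loose: roll of buff tape lying flat, 98 mm across, 25 mm high. Origin at its underside.
- dropper: Bystander, loose: white dropper bottle with green cap, 33 mm across, 80 mm tall. Origin at its underside.
- vial: Bystander, loose: small glass vial with blue cap, 14 mm across, 42 mm tall, standing. Origin at its underside.
- cart1_mid (a point): Centre (13.5 mm above the underside) of a loose test cartridge, 30 g, absent in some runs: white body 22 (x) x 30 (y) x 12 (z) mm with a blue grip fin on top, 14 (x) x 12 (y) x 15 (z) mm, 27 mm tall in all. In the lane its x runs along the lane (either way round); grip the fin across its 12 mm (y). It starts in the tray, standing on its underside.
- cart2_mid (a point): Centre (13.5 mm above the underside) of a loose test cartridge, 30 g, absent in some runs: white body 22 (x) x 30 (y) x 12 (z) mm with a blue grip fin on top, 14 (x) x 12 (y) x 15 (z) mm, 27 mm tall in all. In the lane its x runs along the lane (either way round); grip the fin across its 12 mm (y). It starts in the tray, standing on its underside.
- cart3_mid (a point): Centre (13.5 mm above the underside) of a loose test cartridge, 30 g, absent in some runs: white body 22 (x) x 30 (y) x 12 (z) mm with a blue grip fin on top, 14 (x) x 12 (y) x 15 (z) mm, 27 mm tall in all. In the lane its x runs along the lane (either way round); grip the fin across its 12 mm (y). It starts in the tray, standing on its underside.
- cart4_mid (a point): Centre (13.5 mm above the underside) of a loose test cartridge, 30 g, absent in some runs: white body 22 (x) x 30 (y) x 12 (z) mm with a blue grip fin on top, 14 (x) x 12 (y) x 15 (z) mm, 27 mm tall in all. In the lane its x runs along the lane (either way round); grip the fin across its 12 mm (y). It starts in the tray, standing on its underside.
- cart5_mid (a point): Centre (13.5 mm above the underside) of a loose test cartridge, 30 g, absent in some runs: white body 22 (x) x 30 (y) x 12 (z) mm with a blue grip fin on top, 14 (x) x 12 (y) x 15 (z) mm, 27 mm tall in all. In the lane its x runs along the lane (either way round); grip the fin across its 12 mm (y). It starts in the tray, standing on its underside.
Things that resemble listed ones, but are neither listed nor needed, are in the scene too. What is meant by the part that bears hook_grip is not blue, and is the larger of those in its own colour.

How it is judged:
On the way, in this order (a step that is already met when the one before it is completed fails the run):
1. the hook's end is down inside the tray's pull ring (horizontal distance between hook_tip and tray_ring below 0.015 m and z of hook_tip in the frame of tray_ring below 0 m), for 0.1 s.
2. the tray is dragged out clear of the shelf, the hook still in its ring (x of tray in the frame of shelf below -0.11 m and horizontal distance between hook_tip and tray_ring below 0.018 m and z of hook_tip in the frame of tray_ring below 0.003 m), for 0.1 s.
3. every cartridge stands in the lane while the follower is held back by its catch (value of joint follower above 0.109 m and x of cart1_mid in the frame of feeder between -0.006 and 0.12 m and y of cart1_mid in the frame of feeder between -0.005 and 0.005 m and z of cart1_mid in the frame of feeder between 0.0345 and 0.0425 m and angle between each of cart1_mid, cart2_mid, cart3_mid, cart4_mid, cart5_mid's own z axis and vertical below 0.12 rad and angle between the x axis of each of cart1_mid, cart2_mid, cart3_mid, cart4_mid, cart5_mid and the x axis of feeder, either way round below 0.15 rad and x of cart2_mid in the frame of feeder between -0.006 and 0.12 m and y of cart2_mid in the frame of feeder between -0.005 and 0.005 m and z of cart2_mid in the frame of feeder between 0.0345 and 0.0425 m and x of cart3_mid in the frame of feeder between -0.006 and 0.12 m and y of cart3_mid in the frame of feeder between -0.005 and 0.005 m and z of cart3_mid in the frame of feeder between 0.0345 and 0.0425 m and x of cart4_mid in the frame of feeder between -0.006 and 0.12 m and y of cart4_mid in the frame of feeder between -0.005 and 0.005 m and z of cart4_mid in the frame of feeder between 0.0345 and 0.0425 m and x of cart5_mid in the frame of feeder between -0.006 and 0.12 m and y of cart5_mid in the frame of feeder between -0.005 and 0.005 m and z of cart5_mid in the frame of feeder between 0.0345 and 0.0425 m), for 0.2 s.
At the end, for the whole second after the job is handed in: Every cartridge present stands upright in the lane (5 mm, 0.15 rad) before the stop, and the follower, off its catch (travel under 0.105 m), presses on them with over 0.8 N; tray still out clear of the shelf; hook handle within 20 mm of its seat in the rest, level and still (value of joint follower below 0.105 m and contact force between follower and anything else above 0.8 N and x of cart1_mid in the frame of feeder between 0.004 and 0.12 m and y of cart1_mid in the frame of feeder between -0.005 and 0.005 m and z of cart1_mid in the frame of feeder between 0.0345 and 0.0425 m and angle between each of cart1_mid, cart2_mid, cart3_mid, cart4_mid, cart5_mid's own z axis and vertical below 0.12 rad and angle between the x axis of each of cart1_mid, cart2_mid, cart3_mid, cart4_mid, cart5_mid and the x axis of feeder, either way round below 0.15 rad and linear speed of each of cart1, cart2, cart3, cart4, cart5, hook below 0.02 m/s and x of cart2_mid in the frame of feeder between 0.004 and 0.12 m and y of cart2_mid in the frame of feeder between -0.005 and 0.005 m and z of cart2_mid in the frame of feeder between 0.0345 and 0.0425 m and x of cart3_mid in the frame of feeder between 0.004 and 0.12 m and y of cart3_mid in the frame of feeder between -0.005 and 0.005 m and z of cart3_mid in the frame of feeder between 0.0345 and 0.0425 m and x of cart4_mid in the frame of feeder between 0.004 and 0.12 m and y of cart4_mid in the frame of feeder between -0.005 and 0.005 m and z of cart4_mid in the frame of feeder between 0.0345 and 0.0425 m and x of cart5_mid in the frame of feeder between 0.004 and 0.12 m and y of cart5_mid in the frame of feeder between -0.005 and 0.005 m and z of cart5_mid in the frame of feeder between 0.0345 and 0.0425 m and distance between hook_grip and rest_seat below 0.02 m and angle between hook_grip's own z axis and vertical below 0.15 rad and x of tray in the frame of shelf below -0.105 m); the robot touches nothing.
It fails at once if the hand or arm touches the tray while any of it is still under the shelf (contact force between any of the fingers, the arm and tray above 1 N and x of tray in the frame of shelf above -0.105 m).
It fails at once if a bystander (tape, dropper bottle or vial) is moved more than 3 cm (distance of any of tape, dropper, vial from where it was at the start of the episode above 0.03 m).
Of cart1, cart2, cart3, cart4, cart5 only 3 to 5 are there at a start; the rules pass over those that are not, and their reading is None.
At some moment in a run one of cart1, cart2, cart3, cart4, cart5 may be knocked a few centimetres aside while the robot is not near it.
It also fails if it takes over 210 s, if anything falls off the work surface, if the arm or the gripper's body presses on something with over 40 N, if the wrist force passes 120 N, or if a joint passes its speed limit or range.

### The arm

A 6-joint arm with a two-finger parallel gripper is mounted at the origin on a cart in front of the work surface, level with it; the furniture and walls round the work are solid. World frame = base frame: x ahead of the robot, y to its left, z up, the work surface at z = 0. Lengths are in m, angles in rad, forces in N, time in s.
With the tool pointing down it reaches from about 0.325 to 0.9 m from the base axis. Payload 3.5 kg.
Tool frame: the origin (TCP) lies midway between the tips of the shut fingers; the grasp point (between the pads) lies 19 mm behind it; z points along the fingers, y is the direction in which the jaws open and shut (so a half turn about z gives the same grasp; the last joint's range is limited). The gripper opens to 85 mm and grips with 20 to 120 N. Pads are 22 mm wide; open, the fingers measure 114 mm over their backs; the gripper's body (76 mm by 85 mm) begins 54 mm behind the grasp point. The pads swing forward as they close: fully open they stand 13 mm farther back than shut.
Start: joints at [1.216, 0.276, -0.026, 1.268, 0, 1.467], TCP at [0.156, 0.605, 0.231] pointing down, gripper open.
Joint ranges: [-3.12, 3.12], [-0.85, 1.88], [-1.08, 1.24], [-1.95, 2.15], [-1.57, 1.53], [-3.14, 3.14]. Speed limits (rad/s): [2.57, 2.57, 3.14, 3.14, 3.14, 3.14].

### API

Orientations are given as a unit quaternion [x, y, z, w].
In Python, from station import sense, snapshot, camera_info, finish_job, regions_of gives the robot as it stands. The module is installed in compiled form; this text tells all that it offers.
- The arm moves only by the tool apply_moves, never from a script. Its argument "moves" is one flat list of numbers, 4 for each row, row after row: the shift along the tool's x, y, z in m, then the turn about the tool's z in rad. A call has 1 to 12 rows; each row shifts and turns the commanded pose from where the row before left it, along the tool's axes as they then stand; what a row does not reach is not made up. A row lasts 1/8 s, in which the tool goes at most 62.5 mm and 10.7 degrees, less where a joint would pass 70% of its speed; a pose out of reach is approached as far as the arm can. A call with a gripper value outside its range is refused whole. "hand" is the finger opening in m, from 0 to 0.0854, set as the call begins (left out, the last holds). The fingers move at their own pace and stop on an object; "force" is the grip in N (left out, the last holds). Time passes only in rows, so rows that do not move let the fingers close. It gives the time, the measured TCP pose, the force and the opening at its end, in the units of the state.
- sense(): the state, without advancing time (a new reading comes with each control period).
- snapshot(name): name is "side" or "top" or "wrist"; returns (picture, depth): 400x640x3 uint8, blue, green, red; 400x640 float32, m along the optical axis (not along the pixel's ray), 0 where there is no reading.
- camera_info(name): a dict with "mtx" (3x3 intrinsics, pixels), "k1" (the pictures are not rectified: a ray, as slopes to the right and down, at radius r is drawn at 1 + k1 r^2 times it, then the intrinsics apply), "cam_to_world" (4x4, takes a point from camera to world coordinates). Camera axes: x right, y up, looking along -z (the intrinsics and any distortion apply to the point x, -y, -z); pixel columns grow to the right and rows downward; lengths in m; the calibration is good to about 2 mm. A picture is of the moment at which its call begins: read the wrist's pose just before it. camera_info takes no time and is no camera call; for the wrist camera it gives the pose at the moment of the call.
- finish_job(): hands the job in, once; it reports no verdict.
Trained networks look in the newest picture that a camera, given by its name, has taken for a name from the list of things; names that differ only in an ending like _2 or _b are one class to them, and where a whole thing is asked for, a point or a joint stands for the part that bears it (a point fixed in the world has none). Each returns a list of dicts, best first, with "confidence" (0 to 1); they miss things now and then, are a little off and sometimes report something else, mostly with a low value. They report only what shows in the picture. A call takes as long as a camera call. They do not tell look-alikes from the thing itself.
- regions_of(label, camera): "region" (400x640 bool, what is visible of it) and "rect" ([centre column, centre row, width, height] in pixels, round what is visible of it).
The state is a dict: "time_s": time; "q": joint angles; "qd": joint speeds; "tau": joint torques, N m; "position": TCP position; "eef_rot": TCP orientation; "force": force on the tool from outside, world axes, zero at the start; "ft_torque": the same for the moment, N m; "finger_gap": opening from 0.0 (shut) to 1.0 (fully open).
Only numpy, scipy, OpenCV 4.12 (cv2) and the standard library are available. Lean on these libraries where they do the work, as an engineer would, in place of code of your own. Each camera call takes 0.05 s, during which the arm holds its last target. There are 200 camera calls.

## Working session

There is one attempt and no reset: what is moved stays moved. The work goes in short steps, Python scripts to look and compute and a tool call to move; the robot and the scene stay as the last step left them, time stands still between calls to the robot, and variables do not carry over. Pictures are saved under pics/ and viewed, about 12 in all and at most 16, crops included, and the job is handed in when it is done.

Besides the shell and the picture viewer there is one more tool, called after "Emit:" as name(argument=value, ...) on one line, values as JSON. apply_moves: Moves the arm, as the interface text tells. Its arguments: {"type":"object","properties":{"moves":{"type":"array"},"hand":{"type":"number"},"force":{"type":"number"}},"required":["moves"]}

```bash
mkdir -p pics
cat > h.py <<'E'
import numpy as np, cv2
from station import *
from scipy.spatial.transform import Rotation as R
def unproj(cam,us,vs,ds,info=None):
    c=info or camera_info(cam);K=np.array(c["mtx"]);T=np.array(c["cam_to_world"])
    x=(np.asarray(us,float)-K[0,2])/K[0,0];y=(np.asarray(vs,float)-K[1,2])/K[1,1]
    r=np.hypot(x,y);ru=r.copy()
    for _ in range(10): ru=r/(1+c["k1"]*ru**2)
    s=np.where(r>1e-9,ru/np.maximum(r,1e-9),1);x=x*s;y=y*s;d=np.asarray(ds,float)
    P=np.stack([x*d,-y*d,-d],-1)
    return P@T[:3,:3].T+T[:3,3]
def cloud(cam):
    info=camera_info(cam);p,d=snapshot(cam)
    v,u=np.mgrid[0:400,0:640]
    W=unproj(cam,u,v,d,info);W[d==0]=np.nan
    return p,d,W
E
python3 - <<'E'
from h import *
s=sense();print(s)
for c in("top","side","wrist"):
    i=camera_info(c);print(c,np.round(i["mtx"],1).tolist(),i["k1"],np.round(i["cam_to_world"],3).tolist())
for c in("top","side"):
    p,d,W=cloud(c);cv2.imwrite(f"pics/{c}0.png",p);np.save(f"{c}0.npy",W)
    for n in["shelf","tray","tray_ring","hook_grip","hook_tip","rest_seat","feeder","follower","knob_mid","catch","pad_top","tape","dropper","vial","cart1_mid"] if c=="top" else ["hook_grip","tray","feeder"]:
        try:
            for r in regions_of(n,c)[:6]:
                m=r["region"];P=W[m];print(c,n,round(r["confidence"],2),np.round(r["rect"]).tolist(),np.round(np.nanmedian(P,0),3),m.sum())
        except Exception as e: print(n,e)
E
```

```text
{'time_s': 0.0, 'q': array([ 1.21559920e+00,  2.77163231e-01, -2.78933638e-02,  1.26801845e+00,
        1.92924290e-06,  1.46743206e+00]), 'qd': array([-2.03164274e-03,  1.54842552e-03, -6.91042707e-05,  9.14159598e-05,
       -1.08372373e-03, -1.63079712e-03]), 'tau': array([ 1.23628270e-03, -4.45512557e+01,  2.95199865e+01,  1.64325762e-02,
        4.98998577e-05,  3.42158648e-07]), 'position': array([0.15544829, 0.60454413, 0.23013507]), 'eef_rot': array([ 1.25583880e-01,  9.92082351e-01, -1.10932390e-03, -2.59889828e-04]), 'force': array([-0.19387639, -0.5045685 ,  0.17064013]), 'ft_torque': array([0.00530429, 0.00018207, 0.02142039]), 'finger_gap': 1.0012398903640913}
top [[441.7, 0.0, 312.8], [0.0, 441.7, 192.8], [0.0, 0.0, 1.0]] -0.006289217094998006 [[-0.007, 0.997, -0.077, 0.484], [-1.0, -0.005, 0.028, 0.058], [0.027, 0.077, 0.997, 1.245], [0.0, 0.0, 0.0, 1.0]]
side [[437.9, 0.0, 314.5], [0.0, 437.9, 196.9], [0.0, 0.0, 1.0]] -0.019879173197658438 [[0.925, 0.131, -0.356, 0.058], [-0.379, 0.337, -0.862, -1.184], [0.007, 0.933, 0.361, 0.556], [0.0, 0.0, 0.0, 1.0]]
wrist [[330.1
[... 1171 characters left out ...]
205
top pad_top 0.73 [419.0, 250.0, 11.0, 29.0] [ 0.414 -0.26   0.048] 213
top tape 0.69 [360.0, 157.0, 37.0, 37.0] [ 0.689 -0.108  0.025] 435
top tape 0.38 [348.0, 224.0, 11.0, 57.0] [ 0.475 -0.068  0.06 ] 260
top dropper 0.66 [176.0, 260.0, 15.0, 13.0] [0.4   0.39  0.049] 167
top vial 0.7 [345.0, 222.0, 14.0, 62.0] [ 0.478 -0.066  0.06 ] 288
top cart1_mid 0.24 [419.0, 214.0, 40.0, 100.0] [ 0.517 -0.275  0.027] 2260
side hook_grip 0.5 [300.0, 214.0, 38.0, 14.0] [ 0.461 -0.076  0.054] 239
side hook_grip 0.49 [241.0, 191.0, 27.0, 6.0] [0.377 0.265 0.009] 91
side tray 0.6 [346.0, 189.0, 29.0, 20.0] [0.726 0.145 0.007] 173
side feeder 0.96 [344.0, 248.0, 103.0, 31.0] [ 0.509 -0.293  0.025] 2152
```

Run:
```python
from h import *
p=cv2.imread("pics/top0.png");cv2.imwrite("pics/a.png",cv2.resize(p[70:300,140:460],None,fx=2.5,fy=2.5,interpolation=cv2.INTER_CUBIC))
```

```text
(no output)
```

View pics/a.png

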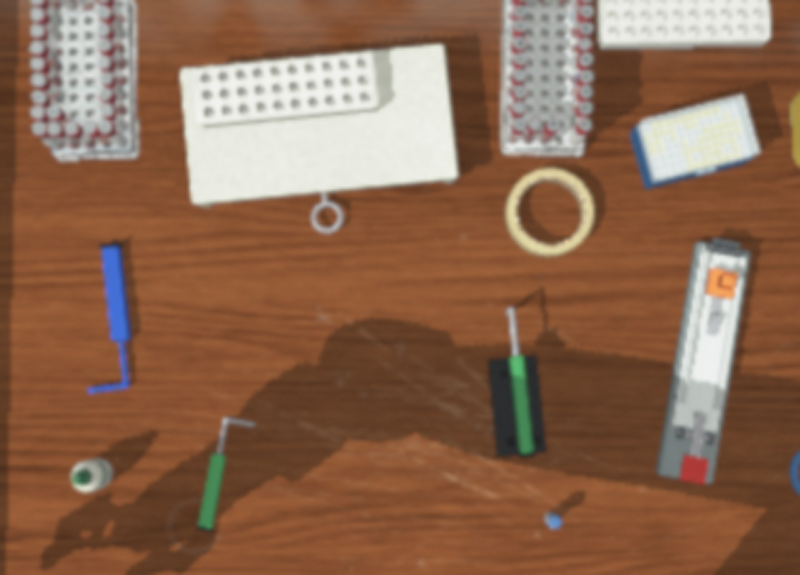

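View pics/side0.png

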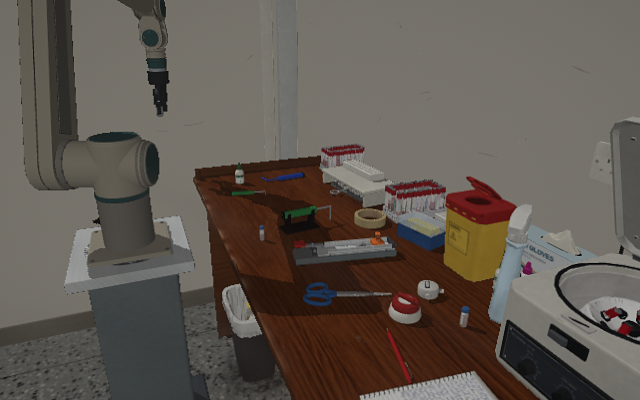

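The top view shows the hook with the larger green handle on its black rest at crop (520,405), the ring at (327,216), and the feeder at (705,360) with the knob forward. The tape is at (550,211) and the vial at (554,520). The green hook without a rest at (215,480) is the smaller decoy. Next I'll measure these poses.

```bash
cat >> h.py <<'E'
def pose():
    s=sense();x=R.from_quat(s["eef_rot"]).as_matrix()
    return np.array(s["position"]),np.arctan2(x[1,0],x[0,0]),s,x
def plan(t,psi=None):
    "turn first, then shift in the turned tool axes (tool down assumed)"
    p,a,s,_=pose();psi=a if psi is None else psi
    turn=-((psi-a+np.pi)%(2*np.pi)-np.pi)
    d=np.array(t)-p;c,sn=np.cos(a-turn),np.sin(a-turn)
    print("t",round(s["time_s"],2),"pos",np.round(p,4),"psi",round(a,3),"q6",round(s["q"][5],2),"-> turn",round(turn,4),"then dx,dy,dz",np.round([d[0]*c+d[1]*sn,d[0]*sn-d[1]*c,-d[2]],4))
def box(P):
    P=P[:,:2].astype(np.float32);(c,(w,h),a)=cv2.minAreaRect(P);b=cv2.boxPoints(((c),(w,h),a))
    e=b[1]-b[0],b[2]-b[1];e=max(e,key=np.linalg.norm);e=e*np.sign(e[0]+1e-9)
    return np.round(c,4),round(max(w,h),4),round(min(w,h),4),round(float(np.arctan2(e[1],e[0])),4)
E
python3 - <<'E'
from h import *
p=cv2.imread("pics/top0.png");W=np.load("top0.npy");hsv=cv2.cvtColor(p,cv2.COLOR_BGR2HSV).astype(int)
def near(x,y,r): return np.hypot(W[...,0]-x,W[...,1]-y)<r
H,S,V=hsv[...,0],hsv[...,1],hsv[...,2]
g=(H>40)&(H<85)&(S>90)&near(.48,-.068,.12)&(W[...,2]>.04);print("handle",box(W[g]),np.nanmedian(W[g],0))
g2=(H>40)&(H<85)&(S>90)&near(.38,.27,.12)&(W[...,2]>.003);print("decoy handle",box(W[g2]))
k=near(.474,-.06,.12)&(V<60)&(W[...,2]>.002);print("rest",box(W[k]))
sh=near(.777,.148,.2)&(W[...,2]>.05)&(W[...,2]<.064);print("shelf",box(W[sh]))
f=near(.517,-.275,.17)&(W[...,2]>.015)&(W[...,2]<.06);n,l=cv2.connectedComponents(f.astype(np.uint8));b=np.argmax(np.bincount(l[f]));print("feeder",box(W[l==b]))
r=(H>165)|(H<6);r=r&(S>150)&near(.414,-.26,.04)&(W[...,2]>.04);print("pad",box(W[r]),np.nanmedian(W[r],0))
o=(H>5)&(H<20)&(S>170)&near(.597,-.289,.06)&(W[...,2]>.035);print("orange",box(W[o]),np.nanmedian(W[o],0))
o=o&(W[...,2]>.055);print("knob",np.nanmedian(W[o],0),o.sum())
# ring: unproject centre at z=.012
for z in(.012,):
    i=camera_info("top");T=np.array(i["cam_to_world"])
    a=unproj("top",[270.8],[156.4],[1.0])[0];d=a-T[:3,3];print("ring",T[:3,3]+d*(z-T[2,3])/d[2])
    a=unproj("top",[345],[193.2],[1.0])[0];d=a-T[:3,3];print("tip bend",T[:3,3]+d*(.05-T[2,3])/d[2])
plan([.42,-.066,.25],np.pi-.09)
E
```

```text
handle (array([ 0.4702, -0.0702]), 0.1024, 0.0183, 0.1003) [ 0.46960041 -0.068229    0.0605085 ]
decoy handle (array([0.3782, 0.2702]), 0.081, 0.0159, -0.1965)
rest (array([ 0.4691, -0.0695]), 0.1053, 0.0533, 0.0872)
shelf (array([0.8359, 0.1548]), 0.2902, 0.2648, -1.4721)
feeder (array([ 0.5201, -0.2784]), 0.2713, 0.0642, -0.1888)
pad (array([ 0.3989, -0.2549]), 0.0243, 0.0232, -0.1784) [ 0.39833213 -0.25469076  0.05233439]
orange (array([0., 0.]), 0.0, 0.0, 0.0) [nan nan nan]
knob [nan nan nan] 0
ring [0.68233062 0.14123398 0.012     ]
tip bend [ 0.57465222 -0.06278048  0.05      ]
t 1.0 pos [0.1557 0.6053 0.2313] psi 2.89 q6 1.47 -> turn -0.1618 then dx,dy,dz [-0.3235 -0.6448 -0.0187]
  return np.nanmean(a, axis, out=out, keepdims=keepdims)
```

Emit:
apply_moves(moves=[-0.038, -0.048, 0.0025, 0, -0.038, -0.048, 0.0025, 0, -0.038, -0.048, 0.0025, 0, -0.038, -0.048, 0.0025, 0, -0.038, -0.048, 0.0025, 0, -0.038, -0.048, 0.0025, 0, -0.038, -0.048, 0.0025, 0, -0.038, -0.048, 0.0025, 0, -0.038, -0.048, 0.0025, 0, -0.038, -0.048, 0.0025, 0, -0.038, -0.048, 0.0025, 0, -0.038, -0.048, 0.0025, 0])

```text
time_s: 2.5
position: [0.4545, -0.0683, 0.2017]
eef_rot: [0.126, 0.992, 0.0, 0.001]
force: [0.7, 0.5, 0.6]
finger_gap: 1.001
```

Emit:
apply_moves(moves=[0, 0, 0, -0.17, 0, 0, 0, -0.17, 0, 0, 0, 0, 0, 0, 0, 0])

```text
time_s: 3.0
position: [0.4538, -0.066, 0.2014]
eef_rot: [-0.043, 0.999, -0.0, 0.0]
force: [-0.6, 0.8, 0.4]
finger_gap: 1.003
```

Run:
```python
from h import *
p,d,W=cloud("wrist");cv2.imwrite("pics/w1.png",p);np.save("w1.npy",W)
hsv=cv2.cvtColor(p,cv2.COLOR_BGR2HSV).astype(int);H,S,V=hsv[...,0],hsv[...,1],hsv[...,2]
near=np.hypot(W[...,0]-.48,W[...,1]+.068)<.12
g=(H>40)&(H<85)&(S>90)&near&(W[...,2]>.04);print(box(W[g]),np.nanmedian(W[g],0))
r=near&(W[...,2]>.035)&(S<70)&(W[...,0]>.535);print("rod",box(W[r]),r.sum())
k=near&(V<60)&(W[...,2]>.045)&(W[...,2]<.062)&(S<90);print("fork",box(W[k]),k.sum())
plan([.470,-.07,.05-.019],np.pi+.09)
```

```text
(array([ 0.4714, -0.0684]), 0.1029, 0.0135, 0.0876) [ 0.46673519 -0.06841054  0.05948898]
rod (array([ 0.5555, -0.061 ]), 0.0412, 0.0052, 0.0833) 198
fork (array([ 0.4627, -0.0697]), 0.097, 0.032, 0.0849) 299
t 3.05 pos [ 0.4538 -0.0659  0.2014] psi -3.055 q6 -0.37 -> turn -0.0033 then dx,dy,dz [-0.0158 -0.0055  0.1704]
```

View pics/w1.png

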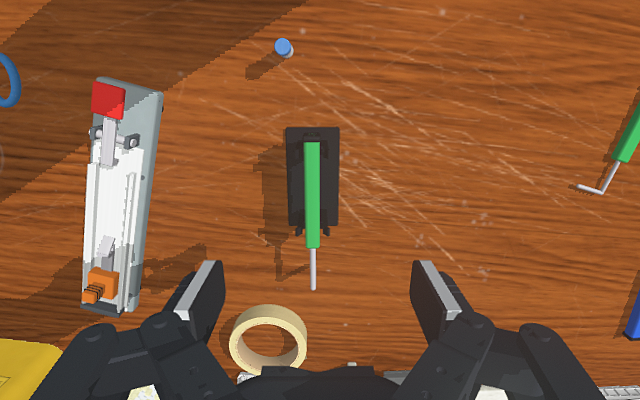

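The wrist view confirms the handle sits in the fork slots at (312,195) and the vial is at (283,47), so I'll grip now.

Emit:
apply_moves(moves=[-0.0163, -0.0045, 0, 0, 0, 0, 0.04, 0, 0, 0, 0.04, 0, 0, 0, 0.04, 0, 0, 0, 0.03, 0, 0, 0, 0.018, 0, 0, 0, 0, 0], hand=0.05, force=60)

```text
time_s: 3.92
position: [0.47, -0.0688, 0.0319]
eef_rot: [-0.044, 0.999, 0.0, -0.001]
force: [0.2, -0.0, -0.1]
finger_gap: 0.589
```

Emit:
apply_moves(moves=[0, 0, 0, 0, 0, 0, 0, 0, 0, 0, 0, 0, 0, 0, 0, 0, 0, 0, 0, 0, 0, 0, 0, 0], hand=0.0, force=60)

```text
time_s: 4.68
position: [0.472, -0.0696, 0.0346]
eef_rot: [-0.044, 0.999, -0.0, 0.001]
force: [0.6, 0.2, 4.8]
finger_gap: 0.148
```

Emit:
apply_moves(moves=[0, 0, -0.02, 0, 0, 0, -0.04, 0, 0, 0, -0.04, 0, 0, 0, 0, 0, 0, 0, 0, 0])

```text
time_s: 5.3
position: [0.4695, -0.0689, 0.1325]
eef_rot: [-0.044, 0.999, 0.0, -0.001]
force: [-0.6, -0.2, -0.9]
finger_gap: 0.152
```

Run:
```python
from h import *
p,d,W=cloud("top");cv2.imwrite("pics/t2.png",p)
hsv=cv2.cvtColor(p,cv2.COLOR_BGR2HSV).astype(int);H,S,V=hsv[...,0],hsv[...,1],hsv[...,2]
near=np.hypot(W[...,0]-.70,W[...,1]-.145)<.16
n2=np.hypot(W[...,0]-.685,W[...,1]-.145)<.04
ring=n2&(S<80)&(W[...,2]<.03)&(V>90);print("ring",box(W[ring]),np.nanmedian(W[ring],0),ring.sum())
u,v=np.nonzero(ring)[::-1];print(u.min(),u.max(),v.min(),v.max())
print(cv2.minEnclosingCircle(np.stack([u,v],1).astype(np.float32)))
sh=(W[...,2]>.05)&(W[...,2]<.064)&(W[...,0]<.80)&(W[...,0]>.68)&(abs(W[...,1]-.15)<.17)
P=W[sh];q=[]
for y in np.arange(.03,.27,.01):
    m=abs(P[:,1]-y)<.005
    if m.sum()>5:q.append((y,P[m,0].min()))
q=np.array(q);print("front edge fit",np.polyfit(q[:,0],q[:,1],1),P[:,1].min(),P[:,1].max())
plan([.470,-.069,.033])
```

```text
ring (array([0.6894, 0.146 ]), 0.0491, 0.0483, 0.1072) [0.68811755 0.14334386 0.01028508] 133
260 277 146 163
((268.8680419921875, 152.75650024414062), 10.572671890258789)
front edge fit [-0.09941361  0.71885601] -0.0011874850623025054 0.2956498005906027
t 5.35 pos [ 0.4689 -0.0688  0.1318] psi -3.053 q6 -0.37 -> turn -0.0 then dx,dy,dz [-0.001  -0.0003  0.0988]
```

Run:
```python
from h import *
i=camera_info("top");K=np.array(i["mtx"]);T=np.array(i["cam_to_world"]);Ti=np.linalg.inv(T)
def proj(P):
    c=np.asarray(P)@Ti[:3,:3].T+Ti[:3,3];x=c[:,0]/-c[:,2];y=-c[:,1]/-c[:,2];r2=x*x+y*y;f=1+i["k1"]*r2
    return K[0,0]*x*f+K[0,2],K[1,1]*y*f+K[1,2]
th=np.linspace(0,2*np.pi,72)
for fn in("top0","t2"):
    p=cv2.imread(f"pics/{fn}.png").astype(np.float32);sat=p.min(2)
    def val(cx,cy,r):
        u,v=proj(np.stack([cx+r*np.cos(th),cy+r*np.sin(th),np.full(72,.012)],1))
        return cv2.remap(sat,u.astype(np.float32)[None],v.astype(np.float32)[None],1).mean()
    b=max(((val(x,y,.0155)-.5*val(x,y,.007)-.5*val(x,y,.024)),x,y) for x in np.arange(.66,.70,.001) for y in np.arange(.12,.165,.001));print(fn,b)
p=cv2.imread("pics/t2.png");cv2.imwrite("pics/b.png",cv2.resize(p[120:290,220:400],None,fx=3.3,fy=3.3,interpolation=cv2.INTER_CUBIC))
for h in(.09,): print(proj(np.array([[.4695+.105*np.cos(h),-.0689+.105*np.sin(h),.1325+.0154]])))
```

```text
top0 (np.float32(99.9301), np.float64(0.682), np.float64(0.14300000000000002))
t2 (np.float32(96.80975), np.float64(0.682), np.float64(0.14300000000000002))
(array([347.58800843]), array([190.45511997]))
```

View pics/b.png

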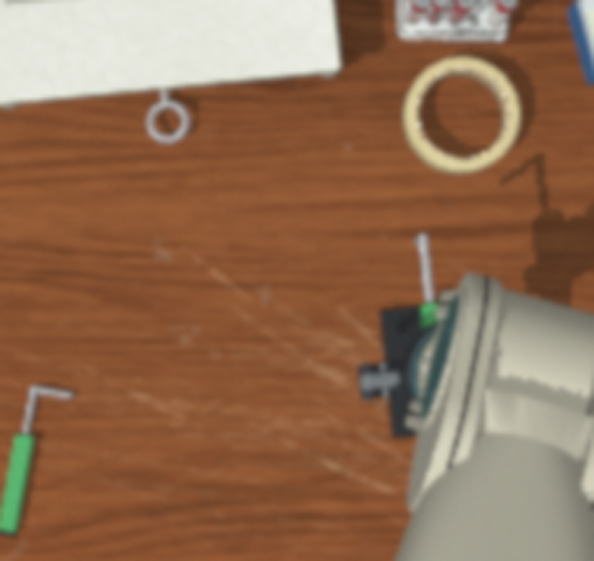

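The top view shows the hook held level with its bend at (423,238) and the ring at (168,121). Next I'll move above the ring.

Emit:
apply_moves(moves=[-0.0258, 0.0384, 0, 0, -0.0258, 0.0384, 0, 0, -0.0258, 0.0384, 0, 0, -0.0258, 0.0384, 0, 0, -0.0258, 0.0384, 0, 0, 0, 0, 0.03, 0, 0, 0, 0.02, 0, 0, 0, 0, 0, 0, 0, 0, 0])

```text
time_s: 6.48
position: [0.5816, 0.1332, 0.0828]
eef_rot: [-0.044, 0.999, -0.0, -0.001]
force: [0.1, 0.1, -2.6]
finger_gap: 0.153
```

Run:
```python
from h import *
p,d,W=cloud("top");c1=cv2.resize(p[110:230,220:320],None,fx=4,fy=4,interpolation=cv2.INTER_CUBIC)
q,d,W=cloud("side");c2=cv2.resize(q[150:230,290:390],None,fx=4,fy=6,interpolation=cv2.INTER_CUBIC)
cv2.imwrite("pics/c.png",np.hstack([c1,c2]))
plan([.5804,.134,.0326])
```

```text
t 6.58 pos [0.5827 0.1333 0.0841] psi -3.054 q6 0.03 -> turn -0.0 then dx,dy,dz [0.0022 0.0009 0.0515]
```

View pics/c.png

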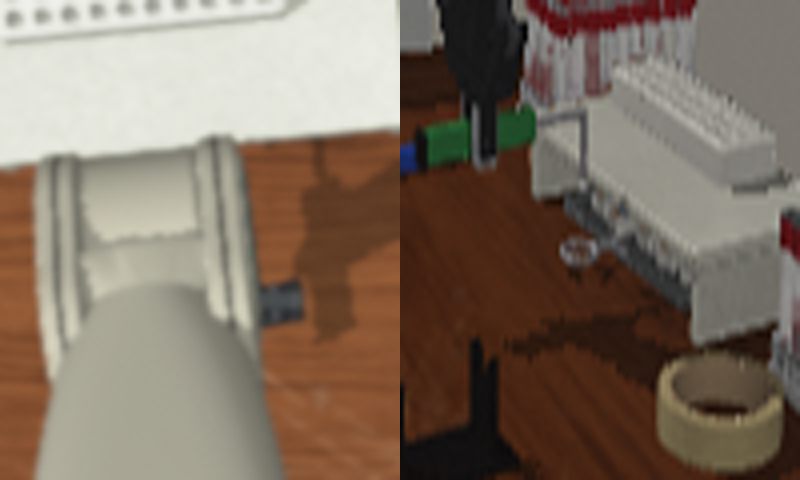

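The side view shows the hook tip at (583,183) directly above the ring at (578,250), and the top view is blocked by the arm. I'll lower it.

Emit:
apply_moves(moves=[0.001, 0.0009, 0.02, 0, 0, 0, 0.02, 0, 0, 0, 0.011, 0, 0, 0, 0, 0, 0, 0, 0, 0])

```text
time_s: 7.2
position: [0.5819, 0.1343, 0.0333]
eef_rot: [-0.044, 0.999, 0.0, 0.001]
force: [-1.1, -0.1, -1.6]
finger_gap: 0.152
```

Run:
```python
from h import *
q,d,W=cloud("side");c2=cv2.resize(q[150:230,290:390],None,fx=6,fy=6,interpolation=cv2.INTER_CUBIC)
cv2.imwrite("pics/d.png",c2)
plan([.5804,.134,.0326])
```

```text
t 7.25 pos [0.582  0.1343 0.0334] psi -3.053 q6 0.03 -> turn -0.0 then dx,dy,dz [ 0.0016 -0.0002  0.0008]
```

View pics/d.png

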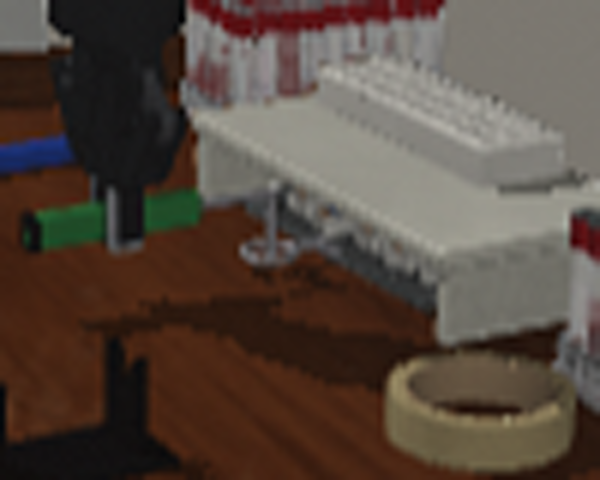

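The tip is down inside the ring at (270,250). Now I'll drag the tray out.

Emit:
apply_moves(moves=[0.005, 0, 0, 0, 0.01, 0, 0, 0, 0.014, 0, 0, 0, 0.016, 0, 0, 0, 0.016, 0, 0, 0, 0.016, 0, 0, 0, 0.016, 0, 0, 0, 0.016, 0, 0, 0, 0.016, 0, 0, 0, 0.015, 0, 0, 0, 0.012, 0, 0, 0, 0.008, 0, 0, 0])

```text
time_s: 8.75
position: [0.4206, 0.12, 0.0323]
eef_rot: [-0.044, 0.999, -0.0, -0.0]
force: [4.5, 0.5, 0.7]
finger_gap: 0.15
```

Emit:
apply_moves(moves=[0, 0, 0, 0, 0, 0, 0, 0, 0, 0, 0, 0])

```text
time_s: 9.12
position: [0.4196, 0.12, 0.0314]
eef_rot: [-0.044, 0.999, -0.0, -0.002]
force: [0.3, -0.3, -1.4]
finger_gap: 0.152
```

Run:
```python
from h import *
p,d,W=cloud("top");cv2.imwrite("pics/e1.png",p)
q,d,W=cloud("side")
cv2.imwrite("pics/e.png",np.hstack([cv2.resize(p[90:250,180:340],None,fx=2.5,fy=2.5),cv2.resize(q[140:240,270:370],None,fx=4,fy=4)]))
plan([.470,-.069,.13])
```

```text
t 9.22 pos [0.4203 0.1201 0.0316] psi -3.053 q6 0.04 -> turn -0.0 then dx,dy,dz [-0.0328 -0.1927 -0.0984]
```

View pics/e.png

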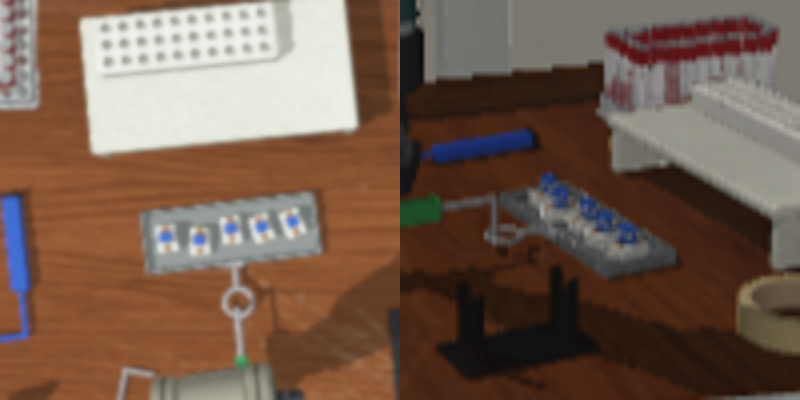

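The tray is out at (232,235) with five cartridges standing in it. I'll unhook and put the hook back.

Emit:
apply_moves(moves=[-0.007, 0, 0, 0, 0, 0, 0, 0, 0, 0, -0.03, 0, 0, 0, -0.04, 0, 0, 0, -0.03, 0, -0.0052, -0.0385, 0, 0, -0.0052, -0.0385, 0, 0, -0.0052, -0.0385, 0, 0, -0.0052, -0.0385, 0, 0, -0.0052, -0.0387, 0, 0, 0, 0, 0, 0, 0, 0, 0, 0])

```text
time_s: 10.72
position: [0.471, -0.0686, 0.1321]
eef_rot: [-0.044, 0.999, 0.0, -0.0]
force: [-0.0, 0.4, -1.6]
finger_gap: 0.154
```

Run:
```python
from h import *
plan([.470,-.069,.0355],np.pi+.0885)
```

```text
t 10.72 pos [ 0.471  -0.0686  0.1321] psi -3.054 q6 -0.37 -> turn -0.0007 then dx,dy,dz [ 0.001  -0.0003  0.0966]
```

Emit:
apply_moves(moves=[0, 0, 0.03, 0, 0, 0, 0.03, 0, 0, 0, 0.02, 0, 0, 0, 0.01, 0, 0, 0, 0.006, 0, 0, 0, 0, 0, 0, 0, 0, 0])

```text
time_s: 11.6
position: [0.4722, -0.069, 0.037]
eef_rot: [-0.044, 0.999, -0.0, 0.001]
force: [1.1, -0.6, -1.5]
finger_gap: 0.15
```

Emit:
apply_moves(moves=[0, 0, 0, 0, 0, 0, 0, 0, 0, 0, 0, 0, 0, 0, 0, 0, 0, 0, -0.03, 0, 0, 0, -0.05, 0, 0, 0, -0.05, 0, 0, 0, -0.05, 0, 0, 0, 0, 0], hand=0.045)

```text
time_s: 12.72
position: [0.4749, -0.0699, 0.2213]
eef_rot: [-0.044, 0.999, -0.002, 0.005]
force: [-0.1, 1.0, -0.1]
finger_gap: 0.523
```

Run:
```python
from h import *
p,d,W=cloud("wrist");cv2.imwrite("pics/w2.png",p)
hsv=cv2.cvtColor(p,cv2.COLOR_BGR2HSV).astype(int);H,S,V=hsv[...,0],hsv[...,1],hsv[...,2]
near=np.hypot(W[...,0]-.48,W[...,1]+.068)<.12
g=(H>40)&(H<85)&(S>90)&near&(W[...,2]>.03);print("handle",box(W[g]),np.nanmedian(W[g],0))
A=np.c_[W[g][:,:2]-W[g][:,:2].mean(0),np.ones(g.sum())];top=W[g][:,2]>.052;print("slope",np.linalg.lstsq(A[top],W[g][top,2],rcond=None)[0])
n=(np.hypot(W[...,0]-.53,W[...,1]+.28)<.2)
o=(H>4)&(H<20)&(S>190)&n&(W[...,2]>.03)&(W[...,0]<.66)&(W[...,1]<-.2);print("orange",box(W[o]),np.nanmedian(W[o],0),o.sum())
k=o&(W[...,2]>.057);print("knob",box(W[k]) if k.sum()>3 else k.sum())
r=((H>165)|(H<6))&(S>150)&n&(W[...,2]>.04)&(W[...,0]<.44);print("pad",box(W[r]),np.nanmedian(W[r],0))
f=n&(W[...,2]>.012)&(W[...,1]<-.2)&(W[...,0]<.68)&(W[...,0]>.36)&~o;c,l=cv2.connectedComponents(f.astype(np.uint8));b=1+np.argmax(np.bincount(l[f])[1:]);print("feeder",box(W[l==b]))
plan([.55,-.28,.2],np.pi-.185)
```

```text
handle (array([ 0.4692, -0.0686]), 0.1095, 0.0144, 0.0969) [ 0.46726277 -0.06813568  0.05951454]
slope [-0.00126084  0.0276643   0.0594155 ]
orange (array([ 0.5012, -0.2777]), 0.2358, 0.0301, -0.1626) [ 0.59764855 -0.28940605  0.0401132 ] 672
knob (array([ 0.602 , -0.2937]), 0.0138, 0.0117, 1.4166)
pad (array([ 0.3997, -0.2546]), 0.0298, 0.0276, 1.3841) [ 0.39942294 -0.2535757   0.05135508]
feeder (array([ 0.5193, -0.2771]), 0.2721, 0.0628, -0.1864)
t 12.78 pos [ 0.4731 -0.0694  0.2186] psi -3.053 q6 -0.37 -> turn 0.2732 then dx,dy,dz [-0.1143 -0.1929  0.0186]
```

View pics/w2.png

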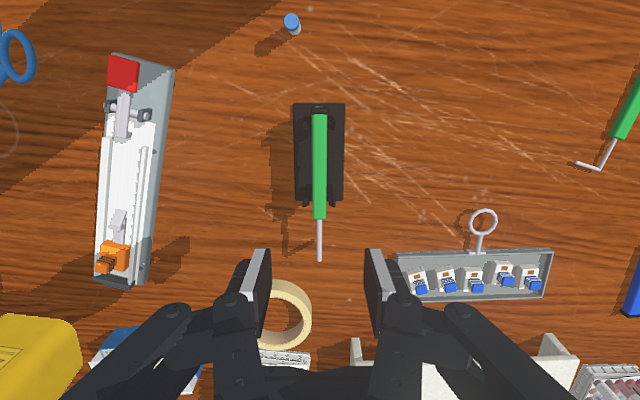

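The hook is back in its rest, level, with the handle at (319,165), and the tape and vial are undisturbed. Next is the follower knob.

Emit:
apply_moves(moves=[0, 0, 0, 0.14, 0, 0, 0, 0.139, -0.0338, -0.0392, 0.012, 0, -0.0338, -0.0392, 0.012, 0, -0.0338, -0.0392, 0.012, 0, -0.0338, -0.0392, 0.024, 0, -0.0338, -0.0392, 0.024, 0, 0, 0, 0.03, 0, 0, 0, 0, 0, 0, 0, 0, 0])

```text
time_s: 14.02
position: [0.5996, -0.2927, 0.1019]
eef_rot: [0.095, 0.995, 0.0, -0.001]
force: [0.7, -0.4, 0.6]
finger_gap: 0.526
```

Run:
```python
from h import *
plan([.602,-.2935,.043],np.pi-.19)
```

```text
t 14.03 pos [ 0.5996 -0.2927  0.1019] psi 2.951 q6 -0.36 -> turn -0.0004 then dx,dy,dz [-0.0026 -0.0004  0.0589]
```

Emit:
apply_moves(moves=[-0.0015, -0.0003, 0.03, 0, 0, 0, 0.028, 0, 0, 0, 0, 0])

```text
time_s: 14.4
position: [0.6002, -0.2925, 0.0435]
eef_rot: [0.095, 0.995, 0.001, -0.001]
force: [-0.7, 1.4, 0.7]
finger_gap: 0.527
```

Emit:
apply_moves(moves=[0, 0, 0, 0, 0, 0, 0, 0, 0, 0, 0, 0, 0, 0, 0, 0, 0, 0, 0, 0], hand=0.0, force=70)

```text
time_s: 15.02
position: [0.603, -0.296, 0.0469]
eef_rot: [0.096, 0.995, -0.002, 0.002]
force: [-1.9, -3.3, 6.8]
finger_gap: 0.136
```

Emit:
apply_moves(moves=[0.01, 0, 0, 0, 0.014, 0, 0, 0, 0.014, 0, 0, 0, 0.014, 0, 0, 0, 0.014, 0, 0, 0, 0.014, 0, 0, 0, 0.012, 0, 0, 0, 0.01, 0, 0, 0, 0.01, 0, 0, 0, 0.008, 0, 0, 0, 0, 0, 0, 0])

```text
time_s: 16.4
position: [0.4872, -0.2733, 0.047]
eef_rot: [0.095, 0.995, -0.002, 0.004]
force: [4.5, -2.9, 6.2]
finger_gap: 0.138
```

Emit:
apply_moves(moves=[0.0025, 0, 0, 0, 0, 0, 0, 0])

```text
time_s: 16.65
position: [0.485, -0.2728, 0.047]
eef_rot: [0.095, 0.995, -0.002, 0.004]
force: [3.9, -3.0, 6.5]
finger_gap: 0.134
```

Run:
```python
from h import *
p,a,s,_=pose();f=np.array([np.cos(-.19),np.sin(-.19)]);print(p,s["force"],"travel",-(p[:2]-[.603,-.296])@f)
```

```text
[ 0.48495656 -0.27283527  0.04697234] [ 3.88536115 -3.02611899  6.47812866] travel 0.12029401938328008
```

Emit:
apply_moves(moves=[0, 0, 0, 0, 0, 0, 0, 0, 0, 0, 0, 0, 0, 0, 0, 0, 0, 0, -0.04, 0, 0, 0, -0.05, 0, 0, 0, -0.05, 0, 0, 0, -0.015, 0, 0, 0, 0, 0], hand=0.045)

```text
time_s: 17.77
position: [0.4819, -0.2711, 0.2002]
eef_rot: [0.095, 0.995, -0.0, 0.001]
force: [0.3, 0.2, -0.1]
finger_gap: 0.53
```

Run:
```python
from h import *
p,d,W=cloud("top");np.save("t3.npy",W);cv2.imwrite("pics/t3.png",p)
hsv=cv2.cvtColor(p,cv2.COLOR_BGR2HSV).astype(int);H,S,V=hsv[...,0],hsv[...,1],hsv[...,2]
b=(H>95)&(H<130)&(S>120)&(W[...,0]>.52)&(W[...,0]<.68)&(W[...,1]>0)&(W[...,1]<.3)
c,l,st,ce=cv2.connectedComponentsWithStats(b.astype(np.uint8))
for i in range(1,c):
    if st[i,4]>5: print(st[i,4],ce[i],np.nanmedian(W[l==i],0))
g=(S<70)&(W[...,0]>.52)&(W[...,0]<.68)&(W[...,1]>0)&(W[...,1]<.27)&(W[...,2]>.004)&(W[...,2]<.03)
c,l=cv2.connectedComponents(g.astype(np.uint8));k=1+np.argmax(np.bincount(l[g])[1:]);print("tray",box(W[l==k]))
o=(H>4)&(H<20)&(S>190)&(W[...,0]<.66)&(W[...,1]<-.2)&(W[...,2]>.03);print("orange",np.nanmedian(W[o],0),o.sum())
plan([.56,.135,.2],np.pi+.09)
```

```text
9 [296.66666667 178.11111111] [0.61908116 0.06773088 0.030941  ]
8 [284.125 180.125] [0.61317784 0.103473   0.03204574]
9 [272. 181.] [0.61083562 0.1366074  0.03210042]
9 [245.55555556 184.33333333] [0.60249918 0.20840705 0.03083722]
6 [259.  185.5] [0.59848693 0.17215435 0.03121354]
tray (array([0.5814, 0.1348]), 0.1975, 0.1254, -1.4567)
orange [nan nan nan] 0
t 17.82 pos [ 0.4809 -0.2704  0.1985] psi 2.951 q6 -0.44 -> turn -0.2808 then dx,dy,dz [-0.1152  0.3967 -0.0015]
  return np.nanmean(a, axis, out=out, keepdims=keepdims)
```

Emit:
apply_moves(moves=[0, 0, 0, -0.14, 0, 0, 0, -0.14, -0.0194, 0.0491, 0, 0, -0.0194, 0.0491, 0, 0, -0.0194, 0.0491, 0, 0, -0.0194, 0.0491, 0, 0, -0.0194, 0.0491, 0, 0, -0.0194, 0.0491, 0, 0, -0.0194, 0.0491, 0.02, 0, -0.0194, 0.0491, 0.02, 0, 0, 0, 0, 0, 0, 0, 0, 0], hand=0.022, force=30)

```text
time_s: 19.32
position: [0.5993, 0.134, 0.157]
eef_rot: [-0.045, 0.999, -0.0, -0.002]
force: [-0.3, 0.0, 0.5]
finger_gap: 0.26
```

```bash
cat >> h.py <<'E'
def carts(tag,view=True):
    p,d,W=cloud("wrist");cv2.imwrite(f"pics/{tag}.png",p);np.save(f"{tag}.npy",W)
    hsv=cv2.cvtColor(p,cv2.COLOR_BGR2HSV).astype(int);H,S=hsv[...,0],hsv[...,1]
    b=(H>95)&(H<130)&(S>110)&(W[...,2]>.012)&(W[...,2]<.045)&(W[...,0]>.45)&(W[...,0]<.7)&(W[...,1]>-.05)&(W[...,1]<.3)
    c,l,st,ce=cv2.connectedComponentsWithStats(b.astype(np.uint8));out=[]
    for i in range(1,c):
        if st[i,4]<60: continue
        P=W[l==i];z=np.nanpercentile(P[:,2],90);t=P[P[:,2]>z-.004];B=box(t)
        m=np.hypot(W[...,0]-B[0][0],W[...,1]-B[0][1])<.026
        wb=m&(S<60)&(hsv[...,2]>130)&(abs(W[...,2]-(z-.015))<.0035)
        yb=box(W[wb]) if wb.sum()>20 else None
        print("fin",np.round(ce[i]),st[i,4],"z",round(z,4),B,"body",yb);out.append(B)
    return p,W
E
python3 - <<'E'
from h import *
carts("w3");plan([.6,.135,.16])
E
```

```text
fin [361. 188.] 203 z 0.0303 (array([0.5987, 0.1728]), 0.0131, 0.0117, -1.5378) body (array([0.5987, 0.173 ]), 0.0514, 0.0299, -1.5602)
fin [281. 196.] 197 z 0.0305 (array([0.6124, 0.1048]), 0.0132, 0.0119, -1.1687) body (array([0.6125, 0.1048]), 0.0518, 0.0303, -1.256)
fin [402. 195.] 200 z 0.0306 (array([0.6019, 0.2099]), 0.0139, 0.0113, -1.4295) body (array([0.6021, 0.2102]), 0.0508, 0.0301, -1.4284)
fin [241. 199.] 203 z 0.0305 (array([0.6185, 0.0699]), 0.0139, 0.0118, -1.2046) body (array([0.6187, 0.0702]), 0.0515, 0.0303, -1.1932)
fin [320. 198.] 195 z 0.0304 (array([0.6109, 0.1383]), 0.0131, 0.0113, -1.4528) body (array([0.611 , 0.1384]), 0.0518, 0.0301, -1.4498)
t 19.38 pos [0.5998 0.1335 0.1579] psi -3.053 q6 0.03 -> turn -0.0 then dx,dy,dz [-0.0003  0.0015 -0.0021]
```

View pics/w3.png

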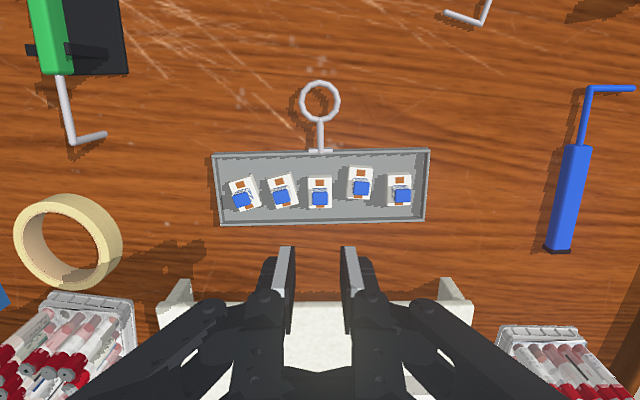

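The bodies' long side runs along world x, with orange patches in front and behind each fin. The jaws therefore have to close along world x, which is a 90° turn. I'll get the yaws from the body outlines.

```bash
cat >> h.py <<'E'
def yaws(W,fins):
    for f in fins:
        m=(np.hypot(W[...,0]-f[0],W[...,1]-f[1])<.021)&(W[...,2]>.0115)&(W[...,2]<.019)
        n,l=cv2.connectedComponents(m.astype(np.uint8));k=1+np.argmax(np.bincount(l[m])[1:])
        c,L,w,a=box(W[l==k]);print("body",c,L,w,"long-axis yaw",a)
def rows(t,psi,n,dz=None,k=0):
    "n rows to world x,y of t with turn spread evenly; z in rows too"
    p,a,s,_=pose();turn=-((psi-a+np.pi)%(2*np.pi)-np.pi)+k*2*np.pi;d=(np.array(t)-p)/n
    print("t",round(s["time_s"],1),"pos",np.round(p,4),"psi",round(a,3),"q6",round(s["q"][5],2),"turn",round(turn,3))
    for i in range(n):
        b=a-turn*i/n   # axes as they stand at row start
        print([float(round(v,4)) for v in(d[0]*np.cos(b)+d[1]*np.sin(b),d[0]*np.sin(b)-d[1]*np.cos(b),-d[2],turn/n)])
E
python3 - <<'E'
from h import *
W=np.load("w3.npy");yaws(W,[(.6185,.0699),(.6124,.1048),(.6109,.1383),(.5987,.1728),(.6019,.2099)])
rows([.6109,.1383,.10],np.pi/2+.09,9)
E
```

```text
body [0.6187 0.0701] 0.0306 0.0222 long-axis yaw 0.3929
body [0.6125 0.1047] 0.0298 0.0222 long-axis yaw 0.3574
body [0.611  0.1382] 0.0301 0.0212 long-axis yaw 0.1027
body [0.5987 0.1733] 0.03 0.022 long-axis yaw 0.0203
body [0.6021 0.2098] 0.0303 0.0209 long-axis yaw 0.1393
t 19.4 pos [0.5998 0.1335 0.1579] psi -3.053 q6 0.03 turn 1.569
[-0.0013, 0.0004, 0.0064, 0.1744]
[-0.0012, 0.0006, 0.0064, 0.1744]
[-0.0011, 0.0008, 0.0064, 0.1744]
[-0.0009, 0.001, 0.0064, 0.1744]
[-0.0007, 0.0011, 0.0064, 0.1744]
[-0.0005, 0.0012, 0.0064, 0.1744]
[-0.0003, 0.0013, 0.0064, 0.1744]
[-0.0, 0.0013, 0.0064, 0.1744]
[0.0002, 0.0013, 0.0064, 0.1744]
```

Emit:
apply_moves(moves=[-0.0013, 0.0004, 0.0064, 0.173, -0.0012, 0.0006, 0.0064, 0.173, -0.0011, 0.0008, 0.0064, 0.173, -0.0009, 0.001, 0.0064, 0.173, -0.0007, 0.0011, 0.0064, 0.173, -0.0005, 0.0012, 0.0064, 0.173, -0.0003, 0.0013, 0.0064, 0.173, 0, 0.0013, 0.0064, 0.173, 0.0002, 0.0013, 0.0064, 0.173, 0, 0, 0, 0, 0, 0, 0, 0], hand=0.03)

```text
time_s: 20.75
position: [0.6121, 0.138, 0.1022]
eef_rot: [0.669, 0.743, 0.0, 0.0]
force: [0.1, -0.0, 0.3]
finger_gap: 0.351
```

Run:
```python
from h import *
plan([.611,.1383,.020],np.pi/2+.1027)
```

```text
t 20.75 pos [0.6121 0.138  0.1022] psi 1.675 q6 1.59 -> turn 0.0013 then dx,dy,dz [ 0.0004 -0.001   0.0822]
```

Emit:
apply_moves(moves=[0, -0.001, 0.03, 0, 0, 0, 0.03, 0, 0, 0, 0.015, 0, 0, 0, 0.0065, 0, 0, 0, 0, 0])

```text
time_s: 21.38
position: [0.6113, 0.1389, 0.0205]
eef_rot: [0.67, 0.743, 0.0, 0.0]
force: [0.4, -0.0, -0.0]
finger_gap: 0.352
```

Emit:
apply_moves(moves=[0, 0, 0, 0, 0, 0, 0, 0, 0, 0, 0, 0, 0, 0, 0, 0, 0, 0, -0.03, 0, 0, 0, -0.04, 0, 0, 0, -0.03, 0, 0, 0, 0, 0], hand=0.0, force=30)

```text
time_s: 22.38
position: [0.6132, 0.1392, 0.123]
eef_rot: [0.67, 0.743, 0.002, 0.002]
force: [0.5, 0.4, -0.1]
finger_gap: 0.127
```

```bash
cat >> h.py <<'E'
FO=np.array([.512,-.276]);FY=-.19
def lane(x,y=0): return FO+np.array([x*np.cos(FY)-y*np.sin(FY),x*np.sin(FY)+y*np.cos(FY)])
E
python3 - <<'E'
from h import *
rows([*lane(.112),.10],np.pi+FY,10)
E
```

```text
t 22.4 pos [0.6132 0.1392 0.123 ] psi 1.674 q6 1.59 turn -1.278
[-0.0435, -0.0036, 0.0023, -0.1278]
[-0.0427, -0.0091, 0.0023, -0.1278]
[-0.0412, -0.0145, 0.0023, -0.1278]
[-0.039, -0.0196, 0.0023, -0.1278]
[-0.0362, -0.0244, 0.0023, -0.1278]
[-0.0328, -0.0288, 0.0023, -0.1278]
[-0.0288, -0.0328, 0.0023, -0.1278]
[-0.0244, -0.0362, 0.0023, -0.1278]
[-0.0196, -0.039, 0.0023, -0.1278]
[-0.0145, -0.0412, 0.0023, -0.1278]
```

Emit:
apply_moves(moves=[-0.0435, -0.0036, 0, -0.1278, -0.0427, -0.0091, 0, -0.1278, -0.0412, -0.0145, 0, -0.1278, -0.039, -0.0196, 0, -0.1278, -0.0362, -0.0244, 0, -0.1278, -0.0328, -0.0288, 0, -0.1278, -0.0288, -0.0328, 0, -0.1278, -0.0244, -0.0362, 0, -0.1278, -0.0196, -0.039, 0, -0.1278, -0.0145, -0.0412, 0.01, -0.1278, 0, 0, 0.01, 0, 0, 0, 0, 0])

```text
time_s: 23.88
position: [0.6178, -0.2962, 0.0971]
eef_rot: [0.095, 0.995, 0.001, -0.003]
force: [-1.4, -0.1, -0.4]
finger_gap: 0.128
```

Run:
```python
from h import *
plan([*lane(.112),.0425],np.pi+FY)
p,d,W=cloud("wrist");cv2.imwrite("pics/w4.png",p)
p2,d2,W2=cloud("side");cv2.imwrite("pics/g.png",np.vstack([p[:,100:540],cv2.resize(p2[200:280,280:410],(440,270))])[:, :])
hsv=cv2.cvtColor(p,cv2.COLOR_BGR2HSV).astype(int);H,S,V=hsv[...,0],hsv[...,1],hsv[...,2]
r=((H>165)|(H<6))&(S>150)&(W[...,2]>.04)&(W[...,0]<.44)&(W[...,1]<-.2);print("pad",box(W[r]))
o=(H>4)&(H<20)&(S>190)&(W[...,2]>.057)&(W[...,2]<.066)&(W[...,1]<-.2);print("knob",box(W[o]),o.sum())
```

```text
t 23.88 pos [ 0.6178 -0.2962  0.0971] psi 2.951 q6 -0.35 -> turn -0.0008 then dx,dy,dz [-0.0043 -0.0001  0.0546]
pad (array([0., 0.]), 0.0, 0.0, 0.0)
knob (array([0., 0.]), 0.0, 0.0, 0.0) 0
```

View pics/g.png

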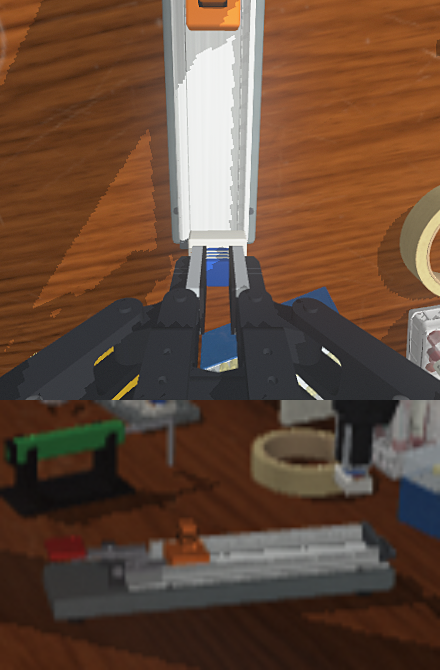

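The catch holds the follower back (orange block at the rear), and the cartridge hangs in line with the lane at (218,242). I'll place it.

Emit:
apply_moves(moves=[-0.003, 0, 0.02, 0, 0, 0, 0.02, 0, 0, 0, 0.008, 0, 0, 0, 0.004, 0, 0, 0, 0.002, 0, 0, 0, 0, 0])

```text
time_s: 24.72
position: [0.6227, -0.2982, 0.046]
eef_rot: [0.095, 0.995, -0.0, -0.0]
force: [-0.0, -1.4, -0.6]
finger_gap: 0.124
```

Run:
```python
from h import *
plan([*lane(.112),.0425],np.pi+FY);print(sense()["force"])
```

```text
t 24.73 pos [ 0.6227 -0.2982  0.046 ] psi 2.952 q6 -0.35 -> turn 0.0001 then dx,dy,dz [0.0009 0.0009 0.0035]
[-0.03385818 -1.35548447 -0.64550035]
```

Emit:
apply_moves(moves=[0, 0.0005, 0.002, 0, 0, 0, 0.0018, 0, 0, 0, 0, 0])

```text
time_s: 25.1
position: [0.6231, -0.2984, 0.0435]
eef_rot: [0.095, 0.995, -0.001, 0.0]
force: [-2.5, -2.3, 5.0]
finger_gap: 0.122
```

Emit:
apply_moves(moves=[0, 0, 0, 0, 0, 0, 0, 0, 0, 0, 0, 0, 0, 0, -0.03, 0, 0, 0, -0.04, 0, 0, 0, -0.05, 0, 0.03, 0, 0, 0, 0.03, 0, 0, 0, 0.03, 0, 0, 0, 0, 0, 0, 0], hand=0.03)

```text
time_s: 26.35
position: [0.5325, -0.2796, 0.1621]
eef_rot: [0.095, 0.995, 0.001, -0.001]
force: [-0.2, -0.2, -0.5]
finger_gap: 0.35
```

```bash
cat >> h.py <<'E'
def lanecheck(tag):
    p,d,W=cloud("wrist");cv2.imwrite(f"pics/{tag}.png",p);np.save(f"{tag}.npy",W)
    hsv=cv2.cvtColor(p,cv2.COLOR_BGR2HSV).astype(int);H,S=hsv[...,0],hsv[...,1]
    c,s=np.cos(FY),np.sin(FY);X=W[...,0]-FO[0];Y=W[...,1]-FO[1];a=X*c+Y*s;b=-X*s+Y*c
    m=(H>95)&(H<130)&(S>110)&(abs(b)<.025)&(a>-.02)&(a<.13)&(W[...,2]>.03)
    n,l,st,ce=cv2.connectedComponentsWithStats(m.astype(np.uint8))
    for i in range(1,n):
        if st[i,4]<40: continue
        z=np.nanpercentile(W[l==i][:,2],90);k=(l==i)&(W[...,2]>z-.004)
        B=box(np.stack([a[k],b[k]],1));print("lane fin",ce[i].round(),"z",round(z,4),"x,y",B[0],B[1:])
    o=(H>4)&(H<20)&(S>190)&(W[...,2]>.057)&(W[...,2]<.066)&(abs(b)<.03);print("knob own",np.nanmedian(a[o]),np.nanmedian(b[o]))
    r=((H>165)|(H<6))&(S>150)&(W[...,2]>.04)&(abs(b)<.03)&(a<-.08);print("pad own",np.nanmedian(a[r]),np.nanmedian(b[r]))
E
python3 - <<'E'
from h import *
lanecheck("w5");plan([.54,-.28,.16])
E
```

```text
lane fin [316. 289.] z 0.0526 x,y [1.15e-01 1.00e-04] (0.0152, 0.0109, 0.0832)
knob own nan nan
pad own -0.1089254442746782 -0.00046031420035184956
t 26.4 pos [ 0.534  -0.2803  0.1623] psi 2.951 q6 -0.4 -> turn -0.0 then dx,dy,dz [-0.0059  0.0014  0.0023]
  return np.nanmean(a, axis, out=out, keepdims=keepdims)
```

View pics/w5.png

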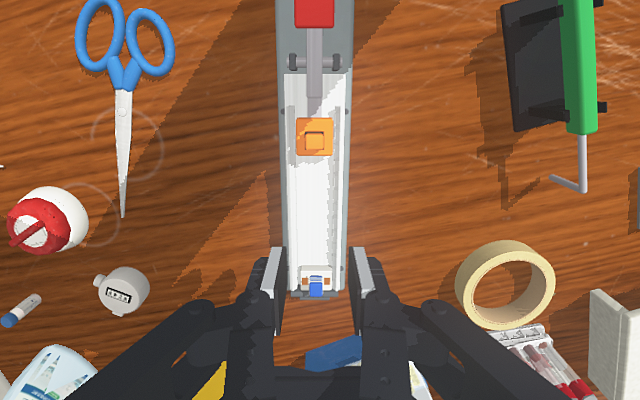

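The first cartridge stands against the stop, with its fin at (316,288) in lane x 115 mm. Going back for the next.

Run:
```python
from h import *
rows([.6125,.1047,.16],np.pi/2+.357,10)
```

```text
t 26.4 pos [ 0.534  -0.2803  0.1623] psi 2.951 q6 -0.4 turn 1.024
[-0.0004, 0.0393, 0.0002, 0.1024]
[0.0036, 0.0391, 0.0002, 0.1024]
[0.0076, 0.0386, 0.0002, 0.1024]
[0.0115, 0.0376, 0.0002, 0.1024]
[0.0152, 0.0362, 0.0002, 0.1024]
[0.0189, 0.0345, 0.0002, 0.1024]
[0.0223, 0.0324, 0.0002, 0.1024]
[0.0255, 0.0299, 0.0002, 0.1024]
[0.0284, 0.0272, 0.0002, 0.1024]
[0.031, 0.0241, 0.0002, 0.1024]
```

Emit:
apply_moves(moves=[-0.0004, 0.0393, 0, 0.1024, 0.0036, 0.0391, 0, 0.1024, 0.0076, 0.0386, 0, 0.1024, 0.0115, 0.0376, 0, 0.1024, 0.0152, 0.0362, 0, 0.1024, 0.0189, 0.0345, 0, 0.1024, 0.0223, 0.0324, 0, 0.1024, 0.0255, 0.0299, 0, 0.1024, 0.0284, 0.0272, 0, 0.1024, 0.031, 0.0241, 0, 0.1024, 0, 0, 0, 0, 0, 0, 0, 0])

```text
time_s: 27.9
position: [0.6135, 0.1045, 0.1622]
eef_rot: [0.57, 0.822, -0.0, 0.0]
force: [0.3, -0.1, 0.3]
finger_gap: 0.351
```

```bash
cat >> h.py <<'E'
def look(tag):
    import io,contextlib,re
    p,d,W=cloud("wrist");cv2.imwrite(f"pics/{tag}.png",p);np.save(f"{tag}.npy",W)
    hsv=cv2.cvtColor(p,cv2.COLOR_BGR2HSV).astype(int);H,S=hsv[...,0],hsv[...,1]
    b=(H>95)&(H<130)&(S>110)&(W[...,2]>.012)&(W[...,2]<.045)&(W[...,0]>.45)&(W[...,0]<.7)&(W[...,1]>-.05)&(W[...,1]<.3)
    c,l,st,ce=cv2.connectedComponentsWithStats(b.astype(np.uint8))
    for i in range(1,c):
        if st[i,4]<60: continue
        P=W[l==i];z=np.nanpercentile(P[:,2],90);B=box(P[P[:,2]>z-.004]);print("fin z",round(z,4),B[0],ce[i].round(),end=" ")
        try: yaws(W,[B[0]])
        except Exception as e: print("no body",e)
E
python3 - <<'E'
from h import *
look("w6");plan([.6125,.1047,.020],np.pi/2+.357)
E
```

```text
fin z 0.0306 [0.6024 0.2101] [351.  58.] body [0.6024 0.2099] 0.0301 0.0218 long-axis yaw 0.131
fin z 0.0305 [0.5991 0.1732] [330. 102.] body [0.5994 0.1732] 0.0299 0.0215 long-axis yaw 0.0206
fin z 0.0305 [0.6127 0.1051] [316. 183.] body [0.6134 0.1053] 0.0292 0.0215 long-axis yaw 0.3489
fin z 0.0306 [0.6189 0.0701] [309. 219.] body [0.6191 0.0703] 0.0299 0.022 long-axis yaw 0.3952
t 27.95 pos [0.6133 0.104  0.1622] psi 1.928 q6 1.28 -> turn 0.0002 then dx,dy,dz [ 0.0009 -0.0005  0.1422]
```

Emit:
apply_moves(moves=[0.001, 0, 0.045, 0, 0, 0, 0.045, 0, 0, 0, 0.03, 0, 0, 0, 0.015, 0, 0, 0, 0.0065, 0, 0, 0, 0, 0])

```text
time_s: 28.7
position: [0.6134, 0.1051, 0.0216]
eef_rot: [0.57, 0.821, 0.0, 0.0]
force: [0.5, -0.4, -0.5]
finger_gap: 0.354
```

Emit:
apply_moves(moves=[0, 0, 0, 0, 0, 0, 0, 0, 0, 0, 0, 0, 0, 0, 0, 0, 0, 0, -0.03, 0, 0, 0, -0.04, 0, 0, 0, -0.03, 0, 0, 0, 0, 0], hand=0.0)

```text
time_s: 29.7
position: [0.615, 0.1057, 0.1239]
eef_rot: [0.57, 0.821, 0.002, 0.002]
force: [0.7, -0.2, 0.2]
finger_gap: 0.124
```

Run:
```python
from h import *
rows([*lane(.091),.123],np.pi+FY,10)
```

```text
t 29.7 pos [0.615  0.1057 0.1239] psi 1.928 q6 1.28 turn -1.024
[-0.0369, -0.0152, 0.0001, -0.1024]
[-0.0351, -0.0189, 0.0001, -0.1024]
[-0.033, -0.0224, 0.0001, -0.1024]
[-0.0306, -0.0257, 0.0001, -0.1024]
[-0.0278, -0.0287, 0.0001, -0.1024]
[-0.0247, -0.0313, 0.0001, -0.1024]
[-0.0214, -0.0337, 0.0001, -0.1024]
[-0.0178, -0.0357, 0.0001, -0.1024]
[-0.0141, -0.0373, 0.0001, -0.1024]
[-0.0102, -0.0386, 0.0001, -0.1024]
```

Emit:
apply_moves(moves=[-0.0369, -0.0152, 0, -0.1024, -0.0351, -0.0189, 0, -0.1024, -0.033, -0.0224, 0, -0.1024, -0.0306, -0.0257, 0, -0.1024, -0.0278, -0.0287, 0, -0.1024, -0.0247, -0.0313, 0, -0.1024, -0.0214, -0.0337, 0, -0.1024, -0.0178, -0.0357, 0, -0.1024, -0.0141, -0.0373, 0, -0.1024, -0.0102, -0.0386, 0.01, -0.1024, 0, 0, 0.01, 0, 0, 0, 0, 0])

```text
time_s: 31.2
position: [0.5971, -0.2919, 0.0981]
eef_rot: [0.095, 0.995, 0.001, -0.002]
force: [0.3, 0.2, -0.1]
finger_gap: 0.121
```

Run:
```python
from h import *
plan([*lane(.091),.043],np.pi+FY)
```

```text
t 31.2 pos [ 0.5971 -0.2919  0.0981] psi 2.951 q6 -0.36 -> turn -0.0005 then dx,dy,dz [-0.0045 -0.0004  0.0551]
```

Emit:
apply_moves(moves=[-0.001, 0, 0.02, 0, 0, 0, 0.02, 0, 0, 0, 0.008, 0, 0, 0, 0.004, 0, 0, 0, 0.002, 0, 0, 0, 0, 0])

```text
time_s: 31.95
position: [0.6, -0.2937, 0.0467]
eef_rot: [0.095, 0.995, -0.0, -0.0]
force: [0.2, -0.9, -0.8]
finger_gap: 0.122
```

Run:
```python
from h import *
plan([*lane(.089),.0425],np.pi+FY)
```

```text
t 31.95 pos [ 0.6    -0.2937  0.0467] psi 2.952 q6 -0.36 -> turn 0.0001 then dx,dy,dz [0.0008 0.0008 0.0042]
```

Emit:
apply_moves(moves=[0, 0.0005, 0.002, 0, 0, 0, 0.002, 0, 0, 0, 0, 0])

```text
time_s: 32.33
position: [0.6004, -0.2939, 0.0444]
eef_rot: [0.095, 0.995, -0.001, 0.0]
force: [-1.9, -2.5, 6.7]
finger_gap: 0.123
```

Emit:
apply_moves(moves=[0, 0, 0, 0, 0, 0, 0, 0, 0, 0, 0, 0, 0, 0, -0.03, 0, 0, 0, -0.04, 0, 0, 0, -0.05, 0, 0.033, 0, 0, 0, 0.033, 0, 0, 0, 0, 0, 0, 0, 0, 0, 0, 0], hand=0.03)

```text
time_s: 33.58
position: [0.5358, -0.2808, 0.163]
eef_rot: [0.095, 0.995, -0.0, 0.0]
force: [-0.6, -0.6, 1.3]
finger_gap: 0.353
```

Run:
```python
from h import *
lanecheck("w7");rows([.619,.0701,.16],np.pi/2+.394,10)
```

```text
lane fin [316. 262.] z 0.0523 x,y [ 0.091  -0.0001] (0.0137, 0.0106, -0.0006)
lane fin [316. 284.] z 0.0525 x,y [ 1.143e-01 -1.000e-04] (0.0136, 0.011, -0.0057)
knob own nan nan
pad own -0.10699431643995116 -0.0005056699004705768
t 33.6 pos [ 0.5362 -0.281   0.163 ] psi 2.952 q6 -0.4 turn 0.987
[-0.0015, 0.036, 0.0003, 0.0987]
[0.002, 0.036, 0.0003, 0.0987]
[0.0056, 0.0356, 0.0003, 0.0987]
[0.0091, 0.0349, 0.0003, 0.0987]
[0.0125, 0.0338, 0.0003, 0.0987]
[0.0157, 0.0325, 0.0003, 0.0987]
[0.0189, 0.0307, 0.0003, 0.0987]
[0.0218, 0.0287, 0.0003, 0.0987]
[0.0245, 0.0264, 0.0003, 0.0987]
[0.027, 0.0239, 0.0003, 0.0987]
  return np.nanmean(a, axis, out=out, keepdims=keepdims)
```

Emit:
apply_moves(moves=[-0.0015, 0.036, 0, 0.0987, 0.002, 0.036, 0, 0.0987, 0.0056, 0.0356, 0, 0.0987, 0.0091, 0.0349, 0, 0.0987, 0.0125, 0.0338, 0, 0.0987, 0.0157, 0.0325, 0, 0.0987, 0.0189, 0.0307, 0, 0.0987, 0.0218, 0.0287, 0, 0.0987, 0.0245, 0.0264, 0, 0.0987, 0.027, 0.0239, 0, 0.0987, 0, 0, 0, 0, 0, 0, 0, 0])

```text
time_s: 35.12
position: [0.6184, 0.0702, 0.1626]
eef_rot: [0.555, 0.832, -0.0, 0.0]
force: [0.1, -0.1, -0.8]
finger_gap: 0.352
```

Run:
```python
from h import *
look("w8");plan([.619,.0702,.0205],np.pi/2+.394)
```

```text
fin z 0.0306 [0.6022 0.2097] [368.  12.] body [0.6024 0.21  ] 0.0303 0.0218 long-axis yaw 0.1415
fin z 0.0305 [0.599 0.173] [344.  58.] body [0.599 0.173] 0.0294 0.0218 long-axis yaw 0.0045
fin z 0.0305 [0.6189 0.0703] [317. 183.] body [0.6188 0.0705] 0.0297 0.022 long-axis yaw 0.3895
t 35.17 pos [0.6183 0.0697 0.1627] psi 1.965 q6 1.19 -> turn 0.0002 then dx,dy,dz [0.0002 0.0009 0.1422]
```

Emit:
apply_moves(moves=[0.0005, 0.0005, 0.045, 0, 0, 0, 0.045, 0, 0, 0, 0.03, 0, 0, 0, 0.015, 0, 0, 0, 0.007, 0, 0, 0, 0, 0])

```text
time_s: 35.92
position: [0.6189, 0.0705, 0.0215]
eef_rot: [0.555, 0.832, 0.0, 0.0]
force: [0.3, -0.6, 0.1]
finger_gap: 0.351
```

Emit:
apply_moves(moves=[0, 0, 0, 0, 0, 0, 0, 0, 0, 0, 0, 0, 0, 0, 0, 0, 0, 0, -0.03, 0, 0, 0, -0.04, 0, 0, 0, -0.03, 0, 0, 0, 0, 0], hand=0.0)

```text
time_s: 36.92
position: [0.6206, 0.071, 0.1238]
eef_rot: [0.555, 0.832, 0.002, 0.002]
force: [-0.5, 0.4, -0.0]
finger_gap: 0.126
```

Run:
```python
from h import *
rows([*lane(.0645),.123],np.pi+FY,10)
```

```text
t 36.9 pos [0.6206 0.071  0.1238] psi 1.965 q6 1.19 turn -0.987
[-0.0314, -0.018, 0.0001, -0.0987]
[-0.0295, -0.021, 0.0001, -0.0987]
[-0.0273, -0.0238, 0.0001, -0.0987]
[-0.0248, -0.0264, 0.0001, -0.0987]
[-0.0221, -0.0287, 0.0001, -0.0987]
[-0.0192, -0.0307, 0.0001, -0.0987]
[-0.0161, -0.0325, 0.0001, -0.0987]
[-0.0128, -0.0339, 0.0001, -0.0987]
[-0.0094, -0.035, 0.0001, -0.0987]
[-0.0059, -0.0357, 0.0001, -0.0987]
```

Emit:
apply_moves(moves=[-0.0314, -0.018, 0, -0.0987, -0.0295, -0.021, 0, -0.0987, -0.0273, -0.0238, 0, -0.0987, -0.0248, -0.0264, 0, -0.0987, -0.0221, -0.0287, 0, -0.0987, -0.0192, -0.0307, 0, -0.0987, -0.0161, -0.0325, 0, -0.0987, -0.0128, -0.0339, 0, -0.0987, -0.0094, -0.035, 0, -0.0987, -0.0059, -0.0357, 0.01, -0.0987, 0, 0, 0.01, 0, 0, 0, 0, 0])

```text
time_s: 38.42
position: [0.5711, -0.287, 0.0982]
eef_rot: [0.095, 0.995, 0.002, -0.002]
force: [-0.3, 0.8, -0.1]
finger_gap: 0.12
```

Run:
```python
from h import *
plan([*lane(.0645),.043],np.pi+FY)
```

```text
t 38.42 pos [ 0.5711 -0.287   0.0982] psi 2.951 q6 -0.38 -> turn -0.0006 then dx,dy,dz [-0.0044 -0.0004  0.0552]
```

Emit:
apply_moves(moves=[-0.0024, 0, 0.02, 0, 0, 0, 0.02, 0, 0, 0, 0.008, 0, 0, 0, 0.004, 0, 0, 0.0005, 0.002, 0, 0, 0, 0.002, 0, 0, 0, 0.002, 0, 0, 0, 0, 0])

```text
time_s: 39.42
position: [0.5758, -0.2891, 0.0444]
eef_rot: [0.095, 0.995, -0.001, 0.0]
force: [-2.0, -1.3, 6.3]
finger_gap: 0.123
```

Emit:
apply_moves(moves=[0, 0, 0, 0, 0, 0, 0, 0, 0, 0, 0, 0, 0, 0, -0.03, 0, 0, 0, -0.04, 0, 0, 0, -0.05, 0, 0.033, 0, 0, 0, 0, 0, 0, 0, 0, 0, 0, 0], hand=0.03)

```text
time_s: 40.55
position: [0.5431, -0.2821, 0.1624]
eef_rot: [0.095, 0.995, 0.0, -0.0]
force: [-0.1, -0.2, 0.4]
finger_gap: 0.352
```

Run:
```python
from h import *
lanecheck("w9");rows([.599,.173,.16],np.pi/2+.012,11)
```

```text
lane fin [316. 229.] z 0.0525 x,y [0.0659 0.0001] (0.0132, 0.0102, 0.0044)
lane fin [316. 255.] z 0.0527 x,y [0.0909 0.0001] (0.0137, 0.0105, -0.0059)
lane fin [316. 278.] z 0.0525 x,y [0.1145 0.    ] (0.0139, 0.0108, 0.0044)
knob own nan nan
pad own -0.1031216569167354 -0.0003584063385272118
t 40.6 pos [ 0.5433 -0.2822  0.1623] psi 2.952 q6 -0.4 turn 1.369
[0.0028, 0.0416, 0.0002, 0.1245]
[0.008, 0.0409, 0.0002, 0.1245]
[0.013, 0.0396, 0.0002, 0.1245]
[0.0178, 0.0377, 0.0002, 0.1245]
[0.0223, 0.0352, 0.0002, 0.1245]
[0.0265, 0.0321, 0.0002, 0.1245]
[0.0303, 0.0286, 0.0002, 0.1245]
[0.0336, 0.0246, 0.0002, 0.1245]
[0.0364, 0.0203, 0.0002, 0.1245]
[0.0387, 0.0156, 0.0002, 0.1245]
[0.0403, 0.0106, 0.0002, 0.1245]
  return np.nanmean(a, axis, out=out, keepdims=keepdims)
```

Emit:
apply_moves(moves=[0.0028, 0.0416, 0, 0.1245, 0.008, 0.0409, 0, 0.1245, 0.013, 0.0396, 0, 0.1245, 0.0178, 0.0377, 0, 0.1245, 0.0223, 0.0352, 0, 0.1245, 0.0265, 0.0321, 0, 0.1245, 0.0303, 0.0286, 0, 0.1245, 0.0336, 0.0246, 0, 0.1245, 0.0364, 0.0203, 0, 0.1245, 0.0387, 0.0156, 0, 0.1245, 0.0403, 0.0106, 0, 0.1245, 0, 0, 0, 0])

```text
time_s: 42.1
position: [0.5995, 0.1757, 0.1621]
eef_rot: [0.702, 0.713, 0.0, -0.0]
force: [0.2, -0.4, -0.6]
finger_gap: 0.348
```

Run:
```python
from h import *
look("w10");plan([.599,.173,.0205],np.pi/2+.012)
```

```text
fin z 0.0305 [0.6024 0.2105] [321. 145.] body [0.6027 0.2104] 0.03 0.022 long-axis yaw 0.1365
fin z 0.0304 [0.5988 0.1734] [316. 186.] body [0.5994 0.1735] 0.0299 0.0223 long-axis yaw 0.0299
t 42.15 pos [0.5992 0.1742 0.1621] psi 1.586 q6 1.74 -> turn 0.0028 then dx,dy,dz [-0.0012 -0.0002  0.1416]
```

Emit:
apply_moves(moves=[-0.001, 0, 0.045, -0.01, 0, 0, 0.045, 0, 0, 0, 0.03, 0, 0, 0, 0.015, 0, 0, 0, 0.0065, 0, 0, 0, 0, 0])

```text
time_s: 42.9
position: [0.5996, 0.1715, 0.022]
eef_rot: [0.7, 0.715, 0.0, 0.0]
force: [-0.5, 0.5, -0.6]
finger_gap: 0.351
```

Emit:
apply_moves(moves=[0, 0, 0, 0, 0, 0, 0, 0, 0, 0, 0, 0, 0, 0, 0, 0, 0, 0, -0.03, 0, 0, 0, -0.04, 0, 0, 0, -0.03, 0, 0, 0, 0, 0], hand=0.0)

```text
time_s: 43.9
position: [0.6012, 0.1723, 0.1244]
eef_rot: [0.699, 0.715, 0.002, 0.002]
force: [0.0, 0.3, -1.2]
finger_gap: 0.126
```

Run:
```python
from h import *
rows([*lane(.0405),.123],np.pi+FY,11)
```

```text
t 43.9 pos [0.6012 0.1723 0.1244] psi 1.592 q6 1.72 turn -1.359
[-0.0413, -0.0054, 0.0001, -0.1236]
[-0.0404, -0.0104, 0.0001, -0.1236]
[-0.0388, -0.0153, 0.0001, -0.1236]
[-0.0366, -0.02, 0.0001, -0.1236]
[-0.0338, -0.0244, 0.0001, -0.1236]
[-0.0306, -0.0283, 0.0001, -0.1236]
[-0.0269, -0.0319, 0.0001, -0.1236]
[-0.0227, -0.035, 0.0001, -0.1236]
[-0.0182, -0.0375, 0.0001, -0.1236]
[-0.0135, -0.0395, 0.0001, -0.1236]
[-0.0085, -0.0408, 0.0001, -0.1236]
```

Emit:
apply_moves(moves=[-0.0413, -0.0054, 0, -0.1236, -0.0404, -0.0104, 0, -0.1236, -0.0388, -0.0153, 0, -0.1236, -0.0366, -0.02, 0, -0.1236, -0.0338, -0.0244, 0, -0.1236, -0.0306, -0.0283, 0, -0.1236, -0.0269, -0.0319, 0, -0.1236, -0.0227, -0.035, 0, -0.1236, -0.0182, -0.0375, 0, -0.1236, -0.0135, -0.0395, 0, -0.1236, -0.0085, -0.0408, 0.02, -0.1236, 0, 0, 0, 0])

```text
time_s: 45.4
position: [0.5471, -0.2856, 0.098]
eef_rot: [0.097, 0.995, 0.001, -0.002]
force: [-0.7, 1.1, 0.4]
finger_gap: 0.126
```

Run:
```python
from h import *
plan([*lane(.042),.043],np.pi+FY)
```

```text
t 45.4 pos [ 0.5471 -0.2856  0.098 ] psi 2.948 q6 -0.39 -> turn -0.0035 then dx,dy,dz [-0.0057  0.0028  0.055 ]
```

Emit:
apply_moves(moves=[-0.0037, 0.0024, 0, -0.0035, 0, 0, 0, 0, 0, 0, 0, 0])

```text
time_s: 45.78
position: [0.5541, -0.2816, 0.1018]
eef_rot: [0.092, 0.996, -0.0, 0.0]
force: [-0.5, 0.0, 0.3]
finger_gap: 0.124
```

Run:
```python
from h import *
plan([*lane(.042),.043],np.pi+FY)
```

```text
t 45.77 pos [ 0.5541 -0.2816  0.1018] psi 2.957 q6 -0.39 -> turn 0.0052 then dx,dy,dz [ 0.0004 -0.0024  0.0588]
```

Emit:
apply_moves(moves=[0.0004, -0.0024, 0.02, 0.005, 0, 0, 0.02, 0, 0, 0, 0.009, 0, 0, 0, 0.004, 0, 0, 0, 0.002, 0, 0, 0, 0.002, 0, 0, 0, 0.002, 0, 0, 0, 0, 0])

```text
time_s: 46.78
position: [0.5533, -0.2851, 0.0448]
eef_rot: [0.095, 0.995, -0.0, 0.001]
force: [-3.6, 3.1, 11.1]
finger_gap: 0.122
```

Emit:
apply_moves(moves=[0, 0, 0, 0, 0, 0, 0, 0, 0, 0, 0, 0, 0, 0, -0.03, 0, 0, 0, -0.04, 0, 0, 0, -0.05, 0, 0, 0, 0, 0, 0, 0, 0, 0], hand=0.03)

```text
time_s: 47.78
position: [0.5526, -0.2848, 0.162]
eef_rot: [0.095, 0.995, 0.0, -0.0]
force: [-1.1, 2.2, 0.0]
finger_gap: 0.353
```

Run:
```python
from h import *
lanecheck("w11");rows([.6024,.2103,.16],np.pi/2+.137,11)
```

```text
lane fin [317. 191.] z 0.0526 x,y [ 0.0416 -0.0003] (0.0138, 0.0106, -0.0073)
lane fin [317. 219.] z 0.0524 x,y [0.066  0.0005] (0.0139, 0.0109, -0.0086)
lane fin [317. 245.] z 0.0525 x,y [0.0912 0.0001] (0.0144, 0.0104, -0.0062)
lane fin [317. 269.] z 0.0525 x,y [0.1141 0.    ] (0.0147, 0.0107, -0.001)
knob own nan nan
pad own nan nan
t 47.8 pos [ 0.5519 -0.2843  0.161 ] psi 2.95 q6 -0.39 turn 1.243
[0.004, 0.045, 0.0001, 0.113]
[0.0091, 0.0443, 0.0001, 0.113]
[0.014, 0.043, 0.0001, 0.113]
[0.0188, 0.0411, 0.0001, 0.113]
[0.0233, 0.0387, 0.0001, 0.113]
[0.0275, 0.0359, 0.0001, 0.113]
[0.0314, 0.0325, 0.0001, 0.113]
[0.0348, 0.0288, 0.0001, 0.113]
[0.0379, 0.0247, 0.0001, 0.113]
[0.0404, 0.0203, 0.0001, 0.113]
[0.0424, 0.0156, 0.0001, 0.113]
  return np.nanmean(a, axis, out=out, keepdims=keepdims)
```

Four cartridges are in the lane. Next is the fifth.

Emit:
apply_moves(moves=[0.004, 0.045, 0, 0.113, 0.0091, 0.0443, 0, 0.113, 0.014, 0.043, 0, 0.113, 0.0188, 0.0411, 0, 0.113, 0.0233, 0.0387, 0, 0.113, 0.0275, 0.0359, 0, 0.113, 0.0314, 0.0325, 0, 0.113, 0.0348, 0.0288, 0, 0.113, 0.0379, 0.0247, 0, 0.113, 0.0404, 0.0203, 0, 0.113, 0.0424, 0.0156, 0, 0.113, 0, 0, 0, 0])

```text
time_s: 49.32
position: [0.6022, 0.2122, 0.16]
eef_rot: [0.656, 0.755, -0.001, -0.001]
force: [-0.0, -1.3, -0.5]
finger_gap: 0.353
```

Emit:
apply_moves(moves=[0, 0, 0, 0, 0, 0, 0, 0])

```text
time_s: 49.58
position: [0.6029, 0.2084, 0.1615]
eef_rot: [0.658, 0.753, -0.001, -0.0]
force: [-0.5, 0.5, 0.1]
finger_gap: 0.351
```

Run:
```python
from h import *
look("w12");plan([.6024,.2103,.0205],np.pi/2+.137)
```

```text
fin z 0.0306 [0.6025 0.2106] [317. 182.] body [0.6024 0.2105] 0.0295 0.0219 long-axis yaw 0.14
t 49.62 pos [0.6031 0.2084 0.1618] psi 1.706 q6 1.67 -> turn -0.0017 then dx,dy,dz [ 0.002  -0.0005  0.1413]
```

Emit:
apply_moves(moves=[0.002, -0.0005, 0.045, 0, 0, 0, 0.045, 0, 0, 0, 0.03, 0, 0, 0, 0.015, 0, 0, 0, 0.006, 0, 0, 0, 0, 0])

```text
time_s: 50.38
position: [0.6035, 0.2115, 0.0222]
eef_rot: [0.657, 0.754, 0.001, 0.0]
force: [0.0, -0.5, 1.5]
finger_gap: 0.353
```

Emit:
apply_moves(moves=[0, 0, 0, 0, 0, 0, 0, 0, 0, 0, 0, 0, 0, 0, 0, 0, 0, 0, -0.03, 0, 0, 0, -0.04, 0, 0, 0, -0.03, 0, 0, 0, 0, 0], hand=0.0)

```text
time_s: 51.38
position: [0.6051, 0.2123, 0.1245]
eef_rot: [0.657, 0.754, 0.003, 0.002]
force: [-0.0, 0.6, -1.1]
finger_gap: 0.128
```

Run:
```python
from h import *
rows([*lane(.0155),.123],np.pi+FY,11)
```

```text
t 51.4 pos [0.6051 0.2123 0.1245] psi 1.708 q6 1.67 turn -1.244
[-0.0433, -0.0131, 0.0001, -0.1131]
[-0.0415, -0.0179, 0.0001, -0.1131]
[-0.0392, -0.0225, 0.0001, -0.1131]
[-0.0365, -0.0268, 0.0001, -0.1131]
[-0.0332, -0.0307, 0.0001, -0.1131]
[-0.0295, -0.0342, 0.0001, -0.1131]
[-0.0255, -0.0374, 0.0001, -0.1131]
[-0.0211, -0.04, 0.0001, -0.1131]
[-0.0164, -0.0421, 0.0001, -0.1131]
[-0.0116, -0.0437, 0.0001, -0.1131]
[-0.0066, -0.0447, 0.0001, -0.1131]
```

Emit:
apply_moves(moves=[-0.0433, -0.0131, 0, -0.1131, -0.0415, -0.0179, 0, -0.1131, -0.0392, -0.0225, 0, -0.1131, -0.0365, -0.0268, 0, -0.1131, -0.0332, -0.0307, 0, -0.1131, -0.0295, -0.0342, 0, -0.1131, -0.0255, -0.0374, 0, -0.1131, -0.0211, -0.04, 0, -0.1131, -0.0164, -0.0421, 0, -0.1131, -0.0116, -0.0437, 0, -0.1131, -0.0066, -0.0447, 0, -0.1131, 0, 0, 0.01, 0])

```text
time_s: 52.88
position: [0.5245, -0.2825, 0.1105]
eef_rot: [0.097, 0.995, -0.0, 0.0]
force: [0.1, 0.3, -1.0]
finger_gap: 0.127
```

Emit:
apply_moves(moves=[0, 0, 0.01, 0, 0, 0, 0, 0, 0, 0, 0, 0])

```text
time_s: 53.25
position: [0.5248, -0.2783, 0.101]
eef_rot: [0.094, 0.996, 0.0, -0.0]
force: [-1.1, -1.0, -0.9]
finger_gap: 0.127
```

Run:
```python
from h import *
plan([*lane(.013),.043],np.pi+FY)
```

```text
t 53.25 pos [ 0.5248 -0.2783  0.101 ] psi 2.953 q6 -0.41 -> turn 0.0013 then dx,dy,dz [ 0.     -0.0001  0.058 ]
```

Emit:
apply_moves(moves=[0, 0, 0.02, 0, 0, 0, 0.02, 0, 0, 0, 0.008, 0, 0, 0, 0.004, 0, 0, 0, 0.002, 0, 0, 0, 0.002, 0, 0, 0, 0.002, 0, 0, 0, 0, 0])

```text
time_s: 54.25
position: [0.5253, -0.28, 0.0449]
eef_rot: [0.095, 0.995, -0.0, 0.0]
force: [-1.7, 1.3, 6.3]
finger_gap: 0.123
```

Emit:
apply_moves(moves=[0, 0, 0, 0, 0, 0, 0, 0, 0, 0, 0, 0, 0, 0, -0.03, 0, 0, 0, -0.04, 0, 0, 0, -0.05, 0, 0, 0, 0, 0, 0, 0, 0, 0], hand=0.03)

```text
time_s: 55.25
position: [0.5246, -0.2795, 0.1631]
eef_rot: [0.095, 0.995, 0.0, -0.0]
force: [-0.6, 0.3, -0.7]
finger_gap: 0.35
```

Run:
```python
from h import *
lanecheck("w13");plan([.3998,-.2545,.10])
```

```text
lane fin [316. 194.] z 0.0525 x,y [ 0.0158 -0.0003] (0.0133, 0.0107, -0.0053)
lane fin [317. 222.] z 0.0525 x,y [0.0417 0.0001] (0.0139, 0.0102, -0.0048)
lane fin [317. 248.] z 0.0525 x,y [0.0659 0.    ] (0.0138, 0.0105, 0.0059)
lane fin [317. 273.] z 0.0526 x,y [0.091 0.   ] (0.0137, 0.0108, -0.0021)
lane fin [317. 295.] z 0.0526 x,y [ 0.1145 -0.    ] (0.0142, 0.0111, 0.004)
knob own nan nan
pad own -0.1129012638534777 -0.000571602368151302
t 55.3 pos [ 0.524  -0.279   0.1621] psi 2.951 q6 -0.41 -> turn -0.0 then dx,dy,dz [0.1266 0.0006 0.0621]
  return np.nanmean(a, axis, out=out, keepdims=keepdims)
```

View pics/w13.png

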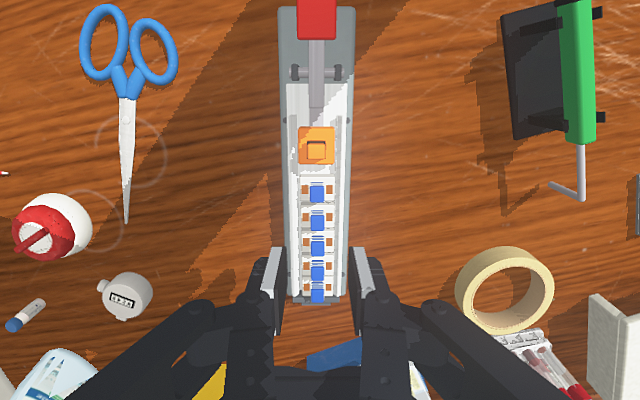

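All five fins are in line in the lane at rows 194 to 295, with the follower still caught at (316,147). Next I'll press the pad with the fingers shut.

Emit:
apply_moves(moves=[0.042, 0, 0, 0, 0.042, 0, 0, 0, 0.0426, 0.0006, 0, 0, 0, 0, 0.04, 0, 0, 0, 0.04, 0, 0, 0, 0.02, 0, 0, 0, 0, 0, 0, 0, 0, 0], hand=0.0)

```text
time_s: 56.3
position: [0.4005, -0.255, 0.0633]
eef_rot: [0.095, 0.995, 0.0, -0.0]
force: [-1.0, 0.6, 0.2]
finger_gap: 0.002
```

Emit:
apply_moves(moves=[0, 0, 0.006, 0, 0, 0, 0.006, 0, 0, 0, 0.006, 0, 0, 0, 0.006, 0, 0, 0, 0.002, 0, 0, 0, 0, 0])

```text
time_s: 57.05
position: [0.3977, -0.2548, 0.0385]
eef_rot: [0.095, 0.995, -0.001, -0.003]
force: [-10.9, 1.5, 17.5]
finger_gap: -0.0
```

Emit:
apply_moves(moves=[0, 0, 0, 0, 0, 0, -0.03, 0, 0, 0, -0.04, 0, 0, 0, -0.05, 0, -0.042, 0, -0.01, 0, -0.042, 0, 0, 0, 0, 0, 0, 0, 0, 0, 0, 0])

```text
time_s: 58.05
position: [0.4823, -0.2704, 0.1667]
eef_rot: [0.095, 0.995, 0.0, -0.001]
force: [0.6, -0.4, -0.3]
finger_gap: -0.001
```

Run:
```python
from h import *
lanecheck("w14")
p,d=snapshot("side");cv2.imwrite("pics/s14.png",p)
w=cv2.imread("pics/w14.png")
cv2.imwrite("pics/h.png",np.vstack([w[:,100:640],cv2.resize(p[150:280,240:410],(540,200*2//2))]))
```

```text
knob own 0.005152773111573387 -0.0010503842414840128
pad own -0.11498417588253076 -0.0004389123243341564
```

View pics/h.png

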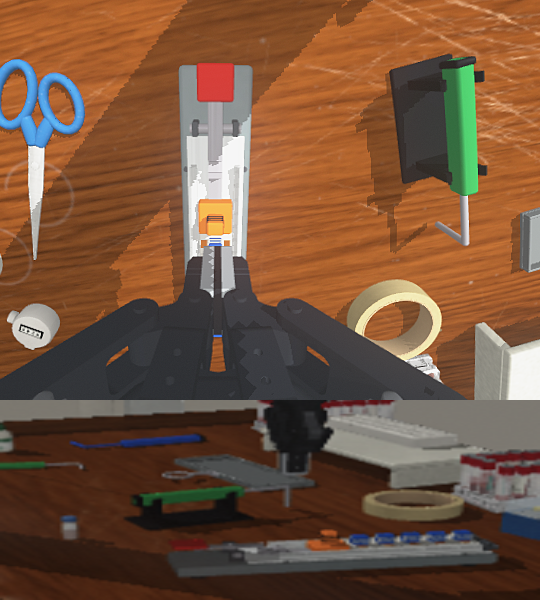

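The follower has sprung forward onto the row and the hook is in its rest. I'll back off and do one last lane check.

Emit:
apply_moves(moves=[0, 0, -0.03, 0, 0, 0, -0.03, 0, 0, 0, 0, 0, 0, 0, 0, 0], hand=0.08)

```text
time_s: 58.65
position: [0.4821, -0.2706, 0.2266]
eef_rot: [0.095, 0.995, 0.0, -0.001]
force: [-0.9, 0.0, 0.2]
finger_gap: 0.847
```

Run:
```python
from h import *
lanecheck("w15")
p,d,W=cloud("top");hsv=cv2.cvtColor(p,cv2.COLOR_BGR2HSV).astype(int);H,S,V=hsv[...,0],hsv[...,1],hsv[...,2]
g=(H>40)&(H<85)&(S>90)&(np.hypot(W[...,0]-.48,W[...,1]+.068)<.12)&(W[...,2]>.03);print("handle",box(W[g]),np.nanmedian(W[g],0))
for n in("tape","dropper","vial","tray"):
    for r in regions_of(n,"top")[:2]: print(n,round(r["confidence"],2),np.round(r["rect"]),np.round(np.nanmedian(W[r["region"]],0),3))
```

```text
lane fin [316. 222.] z 0.0527 x,y [ 0.0264 -0.0009] (0.013, 0.0095, 0.0018)
lane fin [316. 241.] z 0.0524 x,y [0.0483 0.0002] (0.014, 0.0097, -0.0042)
lane fin [316. 260.] z 0.0525 x,y [0.0703 0.0001] (0.0135, 0.0099, 0.0015)
lane fin [316. 277.] z 0.0527 x,y [0.0924 0.0001] (0.0143, 0.0101, 0.0024)
lane fin [317. 293.] z 0.0526 x,y [1.141e-01 1.000e-04] (0.0136, 0.0103, -0.0025)
knob own nan nan
pad own -0.11417649354641891 -0.000946310878753194
handle (array([ 0.4711, -0.0698]), 0.1037, 0.0182, 0.0927) [ 0.46960444 -0.06800963  0.06023024]
tape 0.67 [357. 156.  36.  34.] [ 0.689 -0.109  0.025]
dropper 0.51 [179. 261.  15.  13.] [0.401 0.39  0.049]
tray 0.59 [270. 189.  72.  43.] [0.608 0.14  0.005]
  return np.nanmean(a, axis, out=out, keepdims=keepdims)
```

View pics/w15.png

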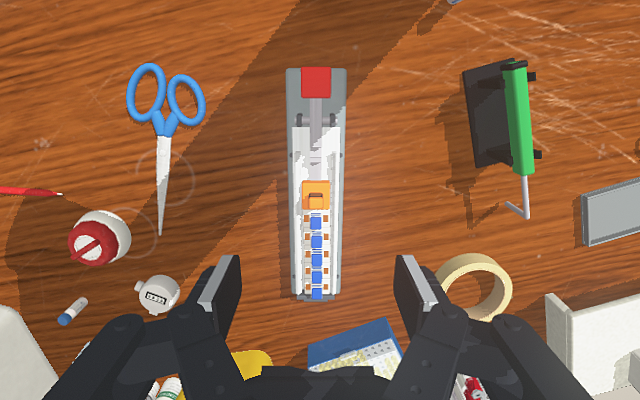

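The five cartridges are tight together between the follower and the stop at rows 222 to 293. I'll hand in.

```bash
python3 -c "
from station import *
print(finish_job())"
```

```text
the job is handed in; nothing more can be done
None
```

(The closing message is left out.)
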